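# Drive a register pin into a printing block with one turn of a cam press

## Robot

A 7-joint arm with a two-finger parallel gripper is mounted at the origin on the work surface; the furniture and walls round the work are solid. World frame = base frame: x ahead of the robot, y to its left, z up, the work surface at z = 0. Lengths are in m, angles in rad, forces in N, time in s.
With the tool pointing down it reaches from about 0.425 to 0.925 m from the base axis. Payload 6.8 kg.
Tool frame: the origin (TCP) lies between the finger pads; the fingertips stand r.tcp_to_tips ahead of it and the grasp point (between the pads) lies 3 mm ahead of it (r.tcp_to_tips is the distance from the TCP to the fingertips, in m); z points along the fingers, y is the line along which they close (so a half turn about z gives the same grasp; the last joint's range is limited). The gripper opens to 85 mm and grips with 20 to 120 N. Pads are 22 mm wide; open, the fingers measure 114 mm over their backs; the gripper's body (76 mm by 85 mm) begins 54 mm behind the grasp point. The pads swing forward as they close: fully open they stand 13 mm farther back than shut.
Start: joints at [1.173, 0.477, 0.022, 1.555, -0.011, 1.109, -0.083], TCP at [0.193, -0.647, 0.221] pointing down, gripper open.
Joint ranges: [-2.96, 2.96], [-0.34, 2.1], [-1.41, 1.46], [0.24, 2.44], [-1.37, 4.51], [0.17, 1.92], [-2.96, 2.96]. Speed limits (rad/s): [2.39, 2.39, 3.14, 3.14, 3.14, 3.14, 3.14].

## Interface

Orientations are given as a rotation vector (axis times angle).
In Python, from bench import r gives the robot as it stands. The module is installed in compiled form; this text tells all that it offers.
- The arm moves only by the tool step_arm, never from a script. Its argument "moves" is a list of rows, each an object of numbers: "rx", "ry", "rz": the turn, a rotation vector about the tool's x, y, z in degrees; "dx", "dy", "dz": the shift along the tool's x, y, z in mm; "gripper": the opening, from -1 (shut) to 1 (fully open). In form: [{"rx": .., "ry": .., "rz": .., "dx": .., "dy": .., "dz": .., "gripper": ..}, ...]. A call has 1 to 20 rows; each row shifts and turns the commanded pose from where the row before left it, along the tool's axes as they then stand; what a row does not reach is not made up. A row lasts 1/8 s, in which the tool goes at most 62.5 mm and 10.7 degrees, less where a joint would pass 70% of its speed; a pose out of reach is approached as far as the arm can. A call is refused whole if a number of a shift passes 62.5 or a number of a turn 10.7, either way. A call with a gripper value outside its range is refused whole. The fingers move at their own pace and stop on an object; "grip_force" is the grip in N (left out, the last holds). Time passes only in rows, so rows that do not move let the fingers close. It gives the time, the measured TCP pose, the force, the opening and the grip force at its end, in the units of the state.
- r.get_obs(): the state, without advancing time (a new reading comes with each control period).
- r.grab_frame(name): name is "scene" or "side" or "wrist"; returns the picture (384x512x3 uint8, blue, green, red); there is no depth.
- r.camera_info(name): a dict with "mtx" (3x3 intrinsics, pixels), "rvec" (rotation vector, rad) and "tvec" (3), from world to camera coordinates, as OpenCV has them. Camera axes: x right, y down, z forward; pixel columns grow to the right and rows downward; lengths in m; the calibration is good to about 2 mm. A picture is of the moment at which its call begins: read the wrist's pose just before it. camera_info takes no time and is no camera call; for the wrist camera it gives the pose at the moment of the call.
- r.hand_in(): hands the job in; it is judged then, once.
The state is a dict: "clock": time; "joints": joint angles; "qvel": joint speeds; "tau": joint torques, N m; "tcp_pos": TCP position; "orientation": TCP orientation; "contact_force": force on the tool from outside, world axes, zero at the start; "moment": the same for the moment, N m; "grip_width": finger opening in m; "gripper_force": force on a finger pad.
Only numpy, scipy, OpenCV 4.12 (cv2) and the standard library are available. Lean on these libraries where they do the work, as an engineer would, in place of code of your own. Each camera call takes 0.05 s, during which the arm holds its last target. There are 200 camera calls.

## Task

Put the printing block with the blue feet and the brass register pin into the nest of the green bench press, standing on its feet with the pin towards the ram, and let go of it. Then press the pin home with one single stroke of the press: push the sprung handwheel down gently while turning it clockwise until you feel its hidden clutch dog drop into the slot of the drive plate, never forcing the dog against the plate, turn on with the wheel held down until the camshaft has made exactly one revolution and the ram is fully back, and let the wheel spring up. Leave the block in the nest and everything else where it is.

Things in the scene. Friction and masses are not known exactly. Their poses are not given: they have to be found in the camera images.
- print_block_a: carved wooden printing block, blue feet, 0.13 to 0.21 kg; origin: centre of underside. Base 50 (x) x 62 (y) mm, 8 to 28 mm up; round grip on its z axis, 28 mm across, 28 to 68 mm up: lift by that. A brass register pin sticks out of the middle of its -x side, 18 mm up: head 11 mm wide, 4 mm thick, shank 6 mm; its end is 39 to 42 mm from the origin at first
- pin (a joint): how far the register pin is pressed into the block, m: 0 to 0.003 at the start, about 0.0118 when home (head against the brass bush on the block's side). A tight push fit of about 12 N; stays where it is pushed
- pin_head (a point): centre of the outer face of the pin's head; moves with pin and block
- nest_seat (a point): centre of the nest's cork floor, 12 mm above the table; axes of the press: y the way the ram pushes, z up. The nest is an open-topped fence, inside 65 (x) x 53 (y) mm, walls 18 mm high with flared lips to 24 mm; the block's base fits with 1.5 mm all round. A 24 mm gap in its -y wall admits pin and ram: block +x must point along this y, block origin at this point
- ram_tip (a point): middle of the ram's front face, 30 mm above the table; fully back it is 49 mm from the nest's middle, towards -y. One camshaft turn sends it 20 mm forward (at half a turn) and fully back
- wheel_axis (a point): on the upright axis of the press's handwheel, 115 mm above the table, 165 mm from the nest's middle towards its -y; fixed to the press, axes as the nest's
- handwheel: level green handwheel, 160 mm across, on top of the press; origin on its axis in its top face, 115 mm above the table when up; z up, crank knob towards its +x. Turn clockwise seen from above (white arrow; yaw falls). Up, it idles. A clutch dog, a round-nosed 8 mm pin at 40 mm radius, hangs hidden under it; its angle from the knob is unknown and differs each time
- knob_grip (a point): on the axis of the black crank knob, 56 mm from the wheel's axis, 26 mm above the wheel's top face; moves with the wheel. Knob 23 to 25 mm across, 3 to 46 mm above that face; it revolves freely on its own upright axis, so the gripper need not turn. At the start within 0.5 rad of the wheel axis's +x side (towards the robot)
- wheel_slide (a joint): how far the wheel is pressed down, m: 0 up, 0.016 lowest. Its spring takes about 5 N on the knob to start, 6.5 N at 0.004, 11 N at 0.016, and lifts it when let go. Off the slot the dog lands on the drive plate at 0.004 and pushing on only forces dog and plate; over the slot the wheel goes on to 0.016 and from about 0.008 it drives the plate
- camshaft (a joint): turn of camshaft and drive plate, rad: 0 at the start (ram back), grows as the engaged wheel turns clockwise; 3.14 ram forward, 6.283 one revolution, ram back again; then the next stroke would begin. Cannot go below 0. Friction 0.22 N m (4 N at the knob, up to 4 N more while the pin goes in); stays where it is left
- drive_plate: steel ring on the camshaft, hidden under the wheel, top 85 mm above the table, with one slot for the dog, about 9 mm longer than the dog: an engaged wheel has about 0.24 rad of play. The slot lies 0.3 to 2.8 rad of clockwise wheel turn ahead at the start. While not dropped in, the dog must not press on the plate with more than 25 N
- print_block_b: a second carved wooden printing block like the first, 50 x 62 x 68 mm, without a pin; a bystander, origin at the centre of its underside
- tape_1: a roll of masking tape lying flat, 98 mm across, 25 mm high; a bystander, origin at the centre of its underside
- mordant_brush: a flat brush with a wooden handle, 194 mm long, 14 mm high; a bystander, origin at the centre of its underside
- pot_1: a small round white and blue pot with a lid, 69 mm across, 41 mm high; a bystander, origin at the centre of its underside

How it is judged:
By the outcome, as a careful person would: the job done as asked, in the order asked, and still so for the second after the job is handed in, with the robot touching nothing.
It also fails if it takes over 72 s, if anything falls off the work surface, if the arm or the gripper's body presses on something with over 40 N, if the wrist force passes 120 N, or if a joint passes its speed limit or range.

## Working session

There is one attempt and no reset: what is moved stays moved. The work goes in short steps, Python scripts to look and compute and a tool call to move; the robot and the scene stay as the last step left them, time stands still between calls to the robot, and variables do not carry over. Pictures are saved under pics/ and viewed, at most 10 in all, crops included, and the job is handed in when it is done.

Besides the shell and the picture viewer there is one more tool, called as name(argument=value, ...), one argument or row to a line, values as JSON. step_arm: Moves the arm, as the interface text tells. Its arguments: {"type":"object","properties":{"moves":{"type":"array","items":{"type":"object","properties":{"rx":{"type":"number"},"ry":{"type":"number"},"rz":{"type":"number"},"dx":{"type":"number"},"dy":{"type":"number"},"dz":{"type":"number"},"gripper":{"type":"number"}}}},"grip_force":{"type":"number"}},"required":["moves"]}

```bash
mkdir -p pics
python3 - <<'E'
from bench import r
import cv2,numpy as np
o=r.get_obs();print(o['clock'],o['tcp_pos'],o['orientation'],o['grip_width'],r.tcp_to_tips)
for n in("scene","side"):
    f=r.grab_frame(n);cv2.imwrite(f'pics/{n}0.png',cv2.resize(f,(800,600),interpolation=cv2.INTER_CUBIC));c=r.camera_info(n)
    R=cv2.Rodrigues(np.array(c['rvec']))[0];print(n,-R.T@np.array(c['tvec']).ravel(),R[2],c['mtx'][0][0])
E
```

```text
0.0 [ 0.19269193 -0.64627089  0.21990876] [-3.10687446e+00 -4.53444687e-01  7.04659776e-04] 0.08525236210999113 0.022
scene [ 1.16919784 -0.63973289  1.10864898] [-0.47722803  0.48285516 -0.73423723] 441.68851613164463
side [ 1.04505806 -0.72214871  0.9590013 ] [-0.41956726  0.60628387 -0.67556138] 421.6840553706515
```

View pics/scene0.png

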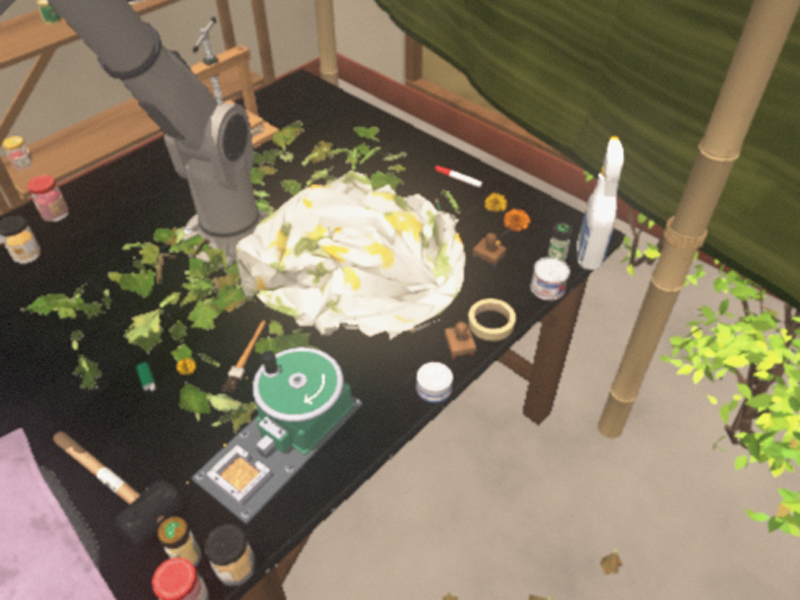

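View pics/side0.png

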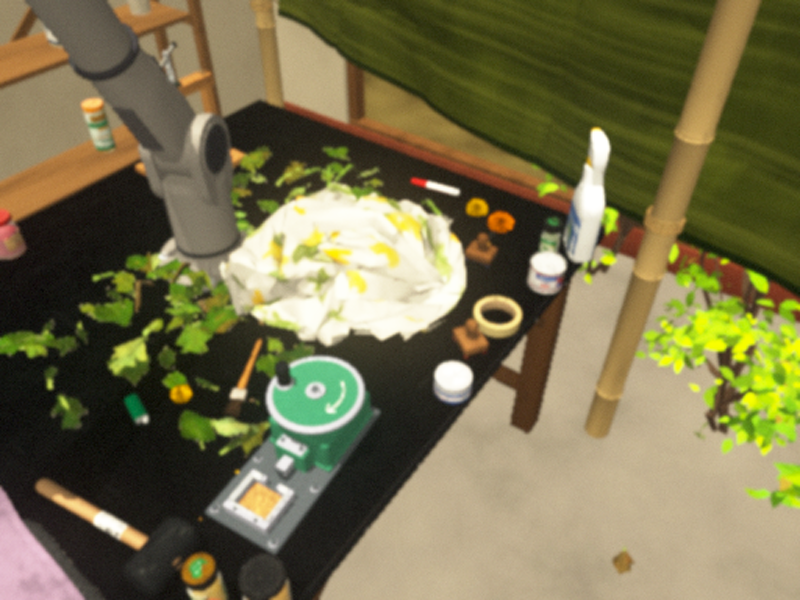

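The scene and side views show:
- **Press:** wheel at scene (298,383) and nest at (238,475), in 800x600 pixels.
- **Blocks:** at (489,248) and (460,340).
- **Tape and pot:** tape at (492,320), pot at (434,382).

Next I'll localise these and zoom in on the blocks.

```bash
cat > h.py <<'E'
from bench import r
import cv2,numpy as np
def ray(n,p,c=None):
    c=c or r.camera_info(n);R=cv2.Rodrigues(np.array(c['rvec'],float))[0];C=-R.T@np.array(c['tvec'],float).ravel()
    d=R.T@np.linalg.solve(np.array(c['mtx'],float),[p[0],p[1],1.]);return C,d
def at(n,p,z,c=None):
    C,d=ray(n,p,c);return C+d*(z-C[2])/d[2]
def proj(n,P,c=None):
    c=c or r.camera_info(n);return cv2.projectPoints(np.array(P,float).reshape(-1,3),np.array(c['rvec'],float),np.array(c['tvec'],float),np.array(c['mtx'],float),None)[0].reshape(-1,2)
E
python3 - <<'E'
from h import *
np.set_printoptions(precision=4,suppress=True)
k=.64
S=dict(scene=dict(wheel=((298,380),.115),knob=((270,352),.161),nest=((239,474),.012),bA=((489,240),.068),bB=((460,328),.068),tape=((492,320),.0125),pot=((434,374),.041)),
side=dict(wheel=((316,390),.115),knob=((283,365),.161),nest=((261,499),.012),bA=((482,239),.068),bB=((470,326),.068),tape=((497,316),.0125),pot=((454,371),.041)))
for n in S:
    for q,(p,z) in S[n].items(): print(n,q,at(n,np.array(p)*k,z))
f=cv2.imread('pics/scene0.png')
t=[]
for n,pts in(('scene',((489,245),(460,340),(270,400))),('side',((482,246),(470,336),(290,420)))):
    f=r.grab_frame(n)
    row=[]
    for i,(x,y) in enumerate(pts):
        h=22 if i<2 else 70; x=int(x*k);y=int(y*k)
        row.append(cv2.resize(f[y-h:y+h,x-h:x+h],(264,264),interpolation=cv2.INTER_CUBIC))
    t.append(np.hstack(row))
cv2.imwrite('pics/c1.png',np.vstack(t))
E
```

```text
scene wheel [ 0.527  -0.2292  0.115 ]
scene knob [ 0.4741 -0.2418  0.161 ]
scene nest [ 0.5408 -0.3946  0.012 ]
scene bA [0.5143 0.3417 0.068 ]
scene bB [0.6349 0.0963 0.068 ]
scene tape [0.6414 0.199  0.0125]
scene pot [ 0.6599 -0.0091  0.041 ]
side wheel [ 0.5283 -0.2297  0.115 ]
side knob [ 0.4791 -0.2482  0.161 ]
side nest [ 0.5417 -0.3909  0.012 ]
side bA [0.5138 0.3433 0.068 ]
side bB [0.635  0.0907 0.068 ]
side tape [0.6396 0.1996 0.0125]
side pot [ 0.6597 -0.0034  0.041 ]
```

View pics/c1.png

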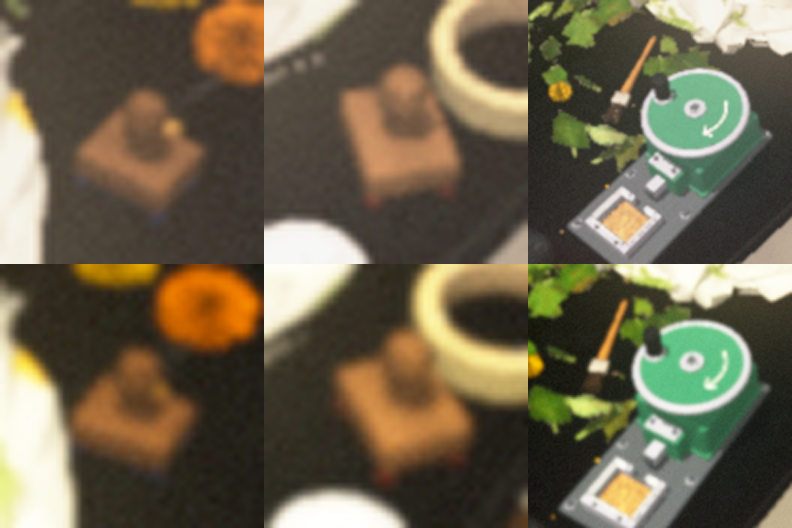

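The block with blue feet is the one near the flowers, at about (0.514, 0.342). Its brass pin points roughly towards world +y. Press y points along about world -y. I'll move over the press first for a closer look on the way.

step_arm(
  moves=[
    {"dz":-20},
    {"dx":39,"dy":-22,"dz":-10},
    {"dx":39,"dy":-22,"dz":-10},
    {"dx":39,"dy":-22,"dz":-10},
    {"dx":39,"dy":-22,"dz":-10},
    {"dx":39,"dy":-22,"dz":-10},
    {"dx":39,"dy":-22,"dz":-10},
    {"dx":39,"dy":-22,"dz":-10},
    {"dx":39,"dy":-22,"dz":-10},
    {"dx":39,"dy":-22,"dz":-10},
    {"dx":34,"dy":-18,"dz":-10},
    {},
    {},
  ],
)

```text
invalid input at $.moves[0]: expected keys rx, ry, rz, dx, dy, dz, gripper
```

Run:
```python
from h import *
np.set_printoptions(precision=4,suppress=True)
o=r.get_obs();print(o['clock'],o['tcp_pos'],o['orientation'],o['joints'],o['contact_force'])
c=r.camera_info('wrist');np.save('w1.npy',[c],allow_pickle=True);f=r.grab_frame('wrist');cv2.imwrite('pics/w1.png',cv2.resize(f,(800,600),interpolation=cv2.INTER_CUBIC))
print(ray('wrist',(256,192),c),c['mtx'][0][0])
```

```text
0.2 [ 0.1927 -0.6466  0.2203] [-3.1077 -0.4534  0.0004] [ 1.1729  0.4775  0.0224  1.556  -0.0115  1.1093 -0.0831] [ 0.347  -0.0328  0.558 ]
(array([ 0.261 , -0.6273,  0.3729]), array([-0.2549, -0.0749, -0.9641])) 296.9442874942956
```

View pics/w1.png

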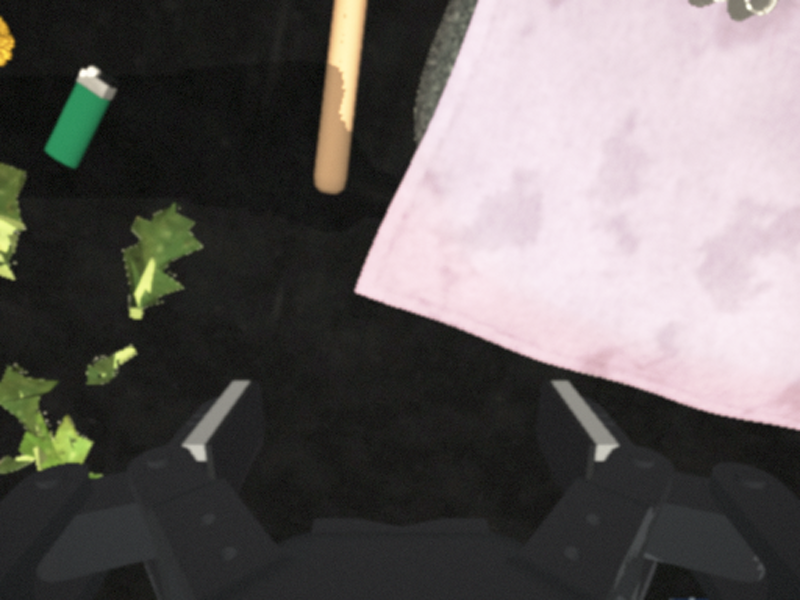

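The arm didn't move because every row needs all keys. The picture shows only the bench beneath the start pose, with nothing to measure. Resending the move in full.

step_arm(
  moves=[
    {"rx":0,"ry":0,"rz":0,"dx":0,"dy":0,"dz":-20,"gripper":1},
    {"rx":0,"ry":0,"rz":0,"dx":39,"dy":-22,"dz":-10,"gripper":1},
    {"rx":0,"ry":0,"rz":0,"dx":39,"dy":-22,"dz":-10,"gripper":1},
    {"rx":0,"ry":0,"rz":0,"dx":39,"dy":-22,"dz":-10,"gripper":1},
    {"rx":0,"ry":0,"rz":0,"dx":39,"dy":-22,"dz":-10,"gripper":1},
    {"rx":0,"ry":0,"rz":0,"dx":39,"dy":-22,"dz":-10,"gripper":1},
    {"rx":0,"ry":0,"rz":0,"dx":39,"dy":-22,"dz":-10,"gripper":1},
    {"rx":0,"ry":0,"rz":0,"dx":39,"dy":-22,"dz":-10,"gripper":1},
    {"rx":0,"ry":0,"rz":0,"dx":39,"dy":-22,"dz":-10,"gripper":1},
    {"rx":0,"ry":0,"rz":0,"dx":39,"dy":-22,"dz":-10,"gripper":1},
    {"rx":0,"ry":0,"rz":0,"dx":34,"dy":-18,"dz":-10,"gripper":1},
    {"rx":0,"ry":0,"rz":0,"dx":0,"dy":0,"dz":0,"gripper":1},
  ],
)

```text
clock: 1.75
tcp_pos: [0.5031, -0.3264, 0.3416]
orientation: [-3.107, -0.464, -0.004]
contact_force: [0.0, -0.1, -0.0]
grip_width: 0.0855
gripper_force: 0.0
```

Run:
```python
from h import *
np.set_printoptions(precision=4,suppress=True)
o=r.get_obs();print(o['clock'],o['tcp_pos'],o['orientation'],o['joints'],o['contact_force'])
c=r.camera_info('wrist');np.save('w1.npy',[c],allow_pickle=True);f=r.grab_frame('wrist');cv2.imwrite('pics/w2.png',cv2.resize(f,(800,600),interpolation=cv2.INTER_CUBIC))
print(ray('wrist',(256,192),c),c['mtx'][0][0])
```

```text
1.75 [ 0.5031 -0.3264  0.3416] [-3.1067 -0.4637 -0.0037] [ 0.6039  0.2727 -0.1662  1.5772  0.0445  1.2939 -0.8429] [ 0.041  -0.1324 -0.0442]
(array([ 0.5708, -0.3067,  0.4944]), array([-0.2518, -0.0767, -0.9648])) 296.9442874942956
```

View pics/w2.png

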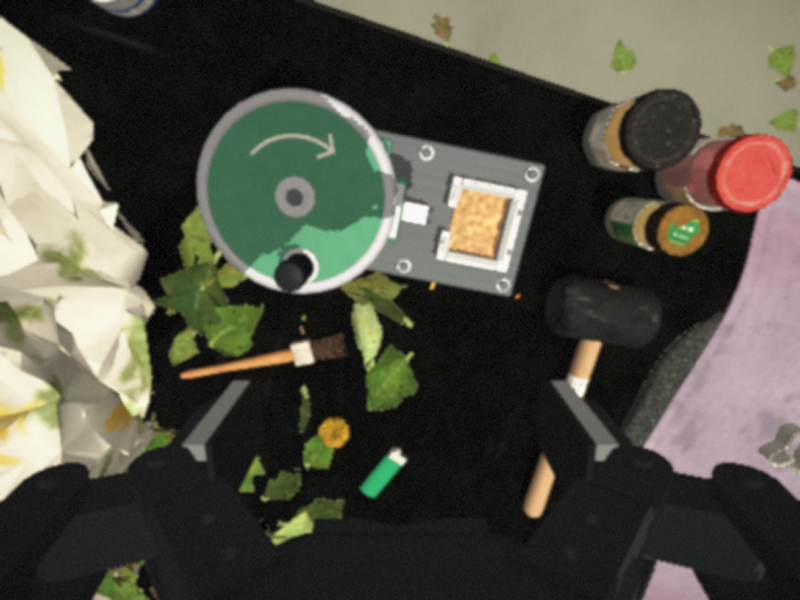

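The wrist view shows the whole press: wheel centre about (296,195), knob top (293,272), cork (480,225), ram (415,213). I'll fit these by colour.

Run:
```python
from h import *
np.set_printoptions(precision=4,suppress=True)
c=np.load('w1.npy',allow_pickle=True)[0];f=cv2.imread('pics/w2.png')
U=lambda p:(np.asarray(p,float)+.5)*.64-.5
hsv=cv2.cvtColor(f,cv2.COLOR_BGR2HSV)
m=cv2.inRange(hsv,(10,90,90),(28,255,255));m[:, :430]=0;m[:,530:]=0;m[:180]=0;m[270:]=0
m=cv2.morphologyEx(m,cv2.MORPH_OPEN,np.ones((5,5)))
P=np.argwhere(m)[:,::-1]
Q=np.array([at('wrist',U(p),.012,c)[:2] for p in P])
(b)=cv2.minAreaRect((Q*1000).astype(np.float32));print('cork',b,len(P),Q.mean(0)); bx=cv2.boxPoints(b);print(bx)
# wheel rim: sample radial gradient around the centre, rim outer edge
g=cv2.cvtColor(cv2.GaussianBlur(f,(5,5),0),cv2.COLOR_BGR2GRAY).astype(float)
cx=np.array([297,191.]);pts=[]
for a in np.radians(np.arange(100,290,3)):
    rr=np.arange(88,116,.5);l=np.array([g[int(round(cx[1]+q*np.sin(a))),int(round(cx[0]+q*np.cos(a)))] for q in rr])
    i=np.argmin(np.diff(l[::4]));pts.append(cx+(rr[::4][i]+1)*np.array([np.cos(a),np.sin(a)]))
W=np.array([at('wrist',U(p),.115,c)[:2] for p in pts])
from scipy.optimize import least_squares
s=least_squares(lambda v:np.hypot(*(W-v[:2]).T)-v[2],[.53,-.23,.08],loss='soft_l1',f_scale=.001);print('wheel',s.x,np.abs(s.fun).mean())
print('hub',at('wrist',U((295,197)),.118,c),'knobtop',at('wrist',U((292,272)),.161,c))
for n,p in dict(plUR=(544,163),plLR=(511,297)).items():print(n,at('wrist',U(p),.01,c))
print('ram',at('wrist',U((428,214)),.036,c))
```

```text
cork ((545.8505859375, -395.82965087890625), (62.342437744140625, 52.66740417480469), 6.038044452667236) 2954 [ 0.5465 -0.3969]
[[ 512.0823 -372.9209]
 [ 517.6223 -425.2961]
 [ 579.6189 -418.7384]
 [ 574.0789 -366.3632]]
wheel [ 0.5296 -0.2325  0.0795] 0.0013953824244312381
hub [ 0.5293 -0.2323  0.118 ] knobtop [ 0.4812 -0.2511  0.161 ]
plUR [ 0.622  -0.4411  0.01  ]
plLR [ 0.4827 -0.4585  0.01  ]
ram [ 0.5422 -0.3436  0.036 ]
```

step_arm(
  moves=[
    {"rx":0,"ry":0,"rz":-10.4,"dx":0,"dy":0,"dz":0,"gripper":1},
    {"rx":0,"ry":0,"rz":-10.4,"dx":0,"dy":0,"dz":0,"gripper":1},
    {"rx":0,"ry":0,"rz":-10.4,"dx":0,"dy":0,"dz":0,"gripper":1},
    {"rx":0,"ry":0,"rz":-10.4,"dx":0,"dy":0,"dz":0,"gripper":1},
    {"rx":0,"ry":0,"rz":-10.4,"dx":0,"dy":0,"dz":0,"gripper":1},
    {"rx":0,"ry":0,"rz":-10.4,"dx":0,"dy":0,"dz":0,"gripper":1},
    {"rx":0,"ry":0,"rz":-10.4,"dx":0,"dy":0,"dz":0,"gripper":1},
    {"rx":0,"ry":0,"rz":0,"dx":60,"dy":1,"dz":0,"gripper":1},
    {"rx":0,"ry":0,"rz":0,"dx":60,"dy":1,"dz":0,"gripper":1},
    {"rx":0,"ry":0,"rz":0,"dx":60,"dy":1,"dz":0,"gripper":1},
    {"rx":0,"ry":0,"rz":0,"dx":60,"dy":1,"dz":0,"gripper":1},
    {"rx":0,"ry":0,"rz":0,"dx":60,"dy":1,"dz":0,"gripper":1},
    {"rx":0,"ry":0,"rz":0,"dx":60,"dy":1,"dz":0,"gripper":1},
    {"rx":0,"ry":0,"rz":0,"dx":60,"dy":1,"dz":0,"gripper":1},
    {"rx":0,"ry":0,"rz":0,"dx":60,"dy":1,"dz":0,"gripper":1},
    {"rx":0,"ry":0,"rz":0,"dx":60,"dy":1,"dz":0,"gripper":1},
    {"rx":0,"ry":0,"rz":0,"dx":60,"dy":1,"dz":0,"gripper":1},
    {"rx":0,"ry":0,"rz":0,"dx":60,"dy":1,"dz":0,"gripper":1},
    {"rx":0,"ry":0,"rz":0,"dx":8,"dy":0,"dz":60,"gripper":1},
    {"rx":0,"ry":0,"rz":0,"dx":0,"dy":0,"dz":60,"gripper":1},
  ],
)

```text
clock: 4.3
tcp_pos: [0.5187, 0.3379, 0.2192]
orientation: [2.233, 2.209, 0.001]
contact_force: [0.7, -0.1, -0.4]
grip_width: 0.0851
gripper_force: 0.0
```

Run:
```python
from h import *
np.set_printoptions(precision=4,suppress=True)
r.grab_frame('wrist')
o=r.get_obs();print(o['clock'],o['tcp_pos'],o['orientation'],o['joints'],o['contact_force'])
c=r.camera_info('wrist');np.save('w3.npy',[c],allow_pickle=True);f=r.grab_frame('wrist');cv2.imwrite('pics/w3.png',cv2.resize(f,(800,600),interpolation=cv2.INTER_CUBIC))
```

```text
4.35 [0.5152 0.3332 0.2101] [-2.2329 -2.2082  0.0204] [-0.1694  0.4806 -0.6888  1.6735  0.3309  1.1211 -0.9633] [-2.1736 -2.8887 -6.6359]
```

View pics/w3.png

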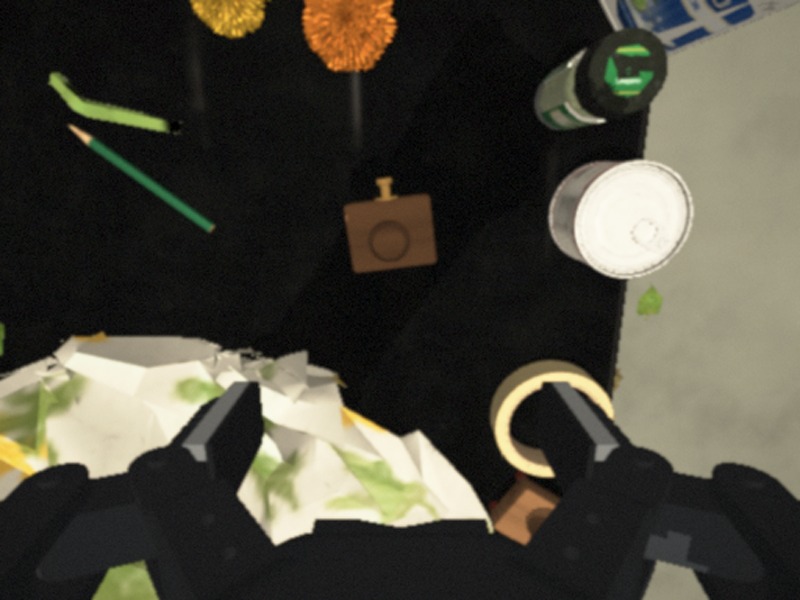

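The block is in view with its base corners at (344,206), (431,194), (437,262) and (354,272). The grip top is at (389,241), and the pin head at (385,181) points up-image, which is world +y.

Run:
```python
from h import *
np.set_printoptions(precision=4,suppress=True)
c=np.load('w3.npy',allow_pickle=True)[0];U=lambda p:(np.asarray(p,float)+.5)*.64-.5
K=[at('wrist',U(p),.028,c) for p in((344,206),(431,194),(437,262),(354,272))]
print(np.array(K)[:,:2],np.mean(K,0),[np.linalg.norm(K[i]-K[i-1]) for i in range(4)])
g=at('wrist',U((389,241)),.068,c);p=at('wrist',U((385,180)),.020,c);b=np.mean(K,0);print('grip',g,'pin',p,np.linalg.norm((p-b)[:2]))
for i,j in((0,1),(3,2)):v=K[j]-K[i];print(np.degrees(np.arctan2(v[1],v[0])))
for i,j in((3,0),(2,1)):v=K[j]-K[i];print(np.degrees(np.arctan2(v[1],v[0])))
for q in(b,g):v=p-q;print('pin',np.degrees(np.arctan2(v[1],v[0])))
o=r.get_obs();print(o['tcp_pos'],o['contact_force'],o['joints']);R=cv2.Rodrigues(o['orientation'])[0];print(R)
```

```text
[[0.4752 0.3786]
 [0.5366 0.3861]
 [0.5413 0.3377]
 [0.4804 0.3309]] [0.5084 0.3583 0.028 ] [np.float64(0.04798756560244001), np.float64(0.061883430134072846), np.float64(0.04863465689074213), np.float64(0.06135630763012199)]
grip [0.508  0.3595 0.068 ] pin [0.5042 0.3958 0.02  ] 0.03769850437613092
7.006933980529351
6.412474418587416
96.16523705405777
95.5514234894284
pin 96.29033601272572
pin 95.90011210315365
[0.5157 0.3329 0.2136] [-0.4963 -1.2952 -0.4451] [-0.1682  0.4779 -0.6896  1.6689  0.3285  1.1282 -0.9612]
[[ 0.0118  0.9999 -0.0102]
 [ 0.9999 -0.0119 -0.0089]
 [-0.009  -0.0101 -0.9999]]
```

step_arm(
  moves=[
    {"rx":0,"ry":0,"rz":0,"dx":13,"dy":-4,"dz":42,"gripper":1},
    {"rx":0,"ry":0,"rz":0,"dx":12,"dy":-4,"dz":40,"gripper":1},
    {"rx":0,"ry":0,"rz":0,"dx":0,"dy":0,"dz":0,"gripper":1},
    {"rx":0,"ry":0,"rz":0,"dx":0,"dy":0,"dz":0,"gripper":1},
    {"rx":0,"ry":0,"rz":0,"dx":0,"dy":0,"dz":0,"gripper":1},
  ],
)

```text
clock: 5.03
tcp_pos: [0.5121, 0.3631, 0.1415]
orientation: [2.234, 2.207, 0.006]
contact_force: [-0.8, -0.6, -1.1]
grip_width: 0.0856
gripper_force: 0.0
```

Run:
```python
from h import *
np.set_printoptions(precision=4,suppress=True)
o=r.get_obs();print(o['clock'],o['tcp_pos'],o['contact_force']);print(cv2.Rodrigues(o['orientation'])[0])
c=r.camera_info('wrist');np.save('w4.npy',[c],allow_pickle=True);f=r.grab_frame('wrist');cv2.imwrite('pics/w4.png',cv2.resize(f,(800,600),interpolation=cv2.INTER_CUBIC))
o=r.get_obs();print(o['clock'],o['tcp_pos'])
```

```text
5.025 [0.5121 0.3631 0.1415] [-0.7652 -0.6034 -1.1396]
[[ 0.012   0.9999  0.0034]
 [ 0.9999 -0.012   0.0017]
 [ 0.0017  0.0034 -1.    ]]
5.075 [0.5118 0.3631 0.1411]
```

View pics/w4.png

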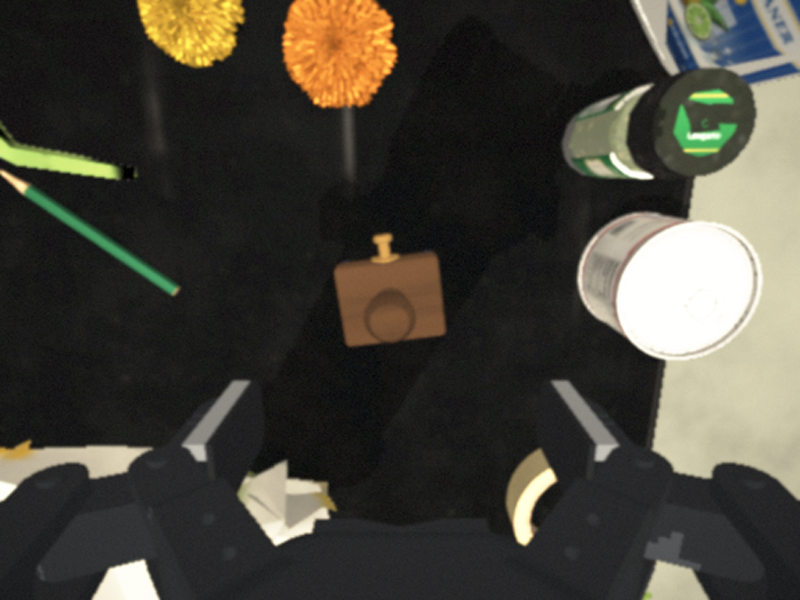

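Arm at rest now. Block corners (334,265), (437,251), (446,333), (349,347); grip top (389,314); pin head outer face (382,236).

Run:
```python
from h import *
np.set_printoptions(precision=4,suppress=True)
c=np.load('w4.npy',allow_pickle=True)[0];U=lambda p:(np.asarray(p,float)+.5)*.64-.5
K=[at('wrist',U(p),.028,c) for p in((334,265),(437,251),(446,333),(349,347))]
b=np.mean(K,0);print(b,[np.linalg.norm(K[i]-K[i-1]) for i in range(4)])
g=at('wrist',U((389,314)),.068,c);p=at('wrist',U((382,236)),.020,c);print('grip',g,'pin',p,np.linalg.norm((p-b)[:2]))
for i,j in((0,1),(3,2),(3,0),(2,1)):v=K[j]-K[i];print(np.degrees(np.arctan2(v[1],v[0])))
for q in(b,g):v=p-q;print('pin',np.degrees(np.arctan2(v[1],v[0])))
```

```text
[0.5082 0.3597 0.028 ] [np.float64(0.05143471216041198), np.float64(0.060330049296964075), np.float64(0.05052437842572278), np.float64(0.059825150558339035)]
grip [0.5076 0.3633 0.068 ] pin [0.5032 0.3967 0.02  ] 0.03735961983347076
7.037354553595186
7.909519665869732
97.29058433223703
96.71471796370987
pin 97.72435200446127
pin 97.53870271630623
```

step_arm(
  grip_force=40,
  moves=[
    {"rx":0,"ry":0,"rz":0,"dx":-3,"dy":-4,"dz":20,"gripper":1},
    {"rx":0,"ry":0,"rz":0,"dx":0,"dy":0,"dz":35,"gripper":1},
    {"rx":0,"ry":0,"rz":0,"dx":0,"dy":0,"dz":29,"gripper":1},
    {"rx":0,"ry":0,"rz":0,"dx":0,"dy":0,"dz":0,"gripper":1},
    {"rx":0,"ry":0,"rz":0,"dx":0,"dy":0,"dz":0,"gripper":1},
    {"rx":0,"ry":0,"rz":0,"dx":0,"dy":0,"dz":0,"gripper":-1},
    {"rx":0,"ry":0,"rz":0,"dx":0,"dy":0,"dz":0,"gripper":-1},
    {"rx":0,"ry":0,"rz":0,"dx":0,"dy":0,"dz":0,"gripper":-1},
    {"rx":0,"ry":0,"rz":0,"dx":0,"dy":0,"dz":0,"gripper":-1},
    {"rx":0,"ry":0,"rz":0,"dx":0,"dy":0,"dz":0,"gripper":-1},
    {"rx":0,"ry":0,"rz":0,"dx":0,"dy":0,"dz":0,"gripper":-1},
  ],
)

```text
clock: 6.45
tcp_pos: [0.5074, 0.3614, 0.0569]
orientation: [2.233, 2.21, 0.005]
contact_force: [0.1, -0.9, 10.5]
grip_width: -0.0
gripper_force: 5.6
```

Run:
```python
from h import *
o=r.get_obs();print(o['clock'],o['tcp_pos'],o['contact_force'],o['grip_width'],o['gripper_force'])
w=cv2.resize(r.grab_frame('wrist'),(400,300))
t=[cv2.resize(w,(400,300))]
for n in('scene','side'):
    f=r.grab_frame(n);p=proj(n,[o['tcp_pos']])[0].astype(int);x=max(p[0],50);y=max(p[1],40);t.append(cv2.resize(f[y-38:y+37,x-50:x+50],(400,300),interpolation=cv2.INTER_CUBIC))
t.append(np.zeros((300,400,3),np.uint8))
cv2.imwrite('pics/m1.png',np.vstack([np.hstack(t[:2]),np.hstack(t[2:])]))
```

```text
6.45 [0.50737601 0.36138026 0.0569182 ] [ 0.1474678  -0.86560559 10.45023498] -7.068409712362365e-06 5.592764243774582
```

View pics/m1.png

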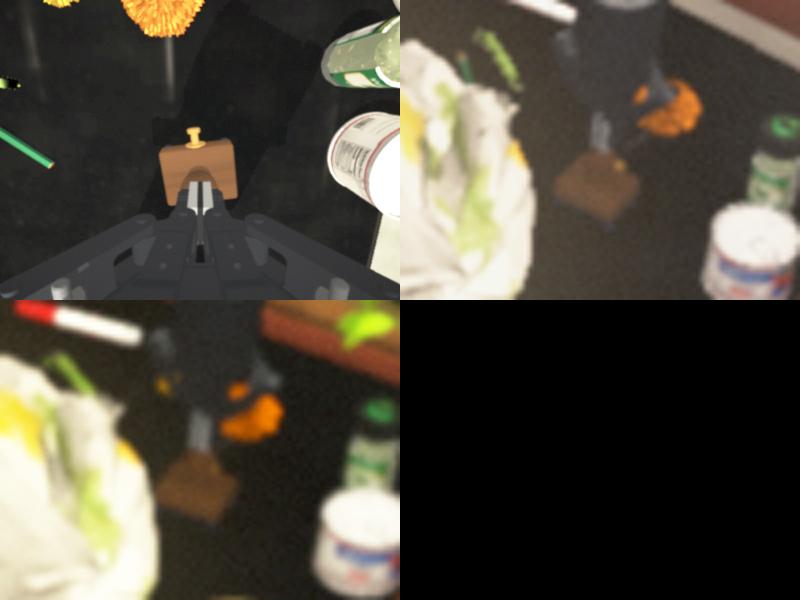

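Run:
```python
from h import *
np.set_printoptions(precision=4,suppress=True)
c=r.camera_info('wrist');U=lambda p:(np.asarray(p,float)+.5)*1.28-.5
for p in((159,149),(234,139),(238,192),(167,199)):print(at('wrist',U(p),.028,c))
print('pin',at('wrist',U((193,128)),.02,c),'grip front edge of top',at('wrist',U((201,163)),.068,c))
o=r.get_obs();R=cv2.Rodrigues(o['orientation'])[0];T=o['tcp_pos']
print('tips proj 400:',(proj('wrist',[T+R@[0,0,d] for d in(0,.003,.022,.03)],c)+.5)/1.28-.5, (proj('wrist',[[.508,.36,.068],[.508,.374,.068]],c)+.5)/1.28)
```

```text
[0.4756 0.382  0.028 ]
[0.5361 0.3896 0.028 ]
[0.5409 0.3431 0.028 ]
[0.4798 0.3373 0.028 ]
pin [0.5032 0.3975 0.02  ] grip front edge of top [0.5093 0.383  0.068 ]
tips proj 400: [[198.4324 186.85  ]
 [198.4571 185.1234]
 [198.5955 175.4254]
 [198.646  171.8865]] [[199.8696 196.1355]
 [199.6152 176.6331]]
```

Run:
```python
from h import *
f=r.grab_frame('wrist');np.save('a.npy',cv2.resize(f[140:290,180:330],(400,400),interpolation=cv2.INTER_CUBIC))
o=r.get_obs();print(o['clock'],o['grip_width'],o['contact_force'],o['moment'])
```

```text
6.65 -0.00012388787430206322 [-1.51795343 -1.09447993 11.56608186] [-0.2498006   0.29996217  0.01630566]
```

step_arm(
  moves=[
    {"rx":0,"ry":0,"rz":0,"dx":0,"dy":0,"dz":-3,"gripper":1},
    {"rx":0,"ry":0,"rz":0,"dx":0,"dy":0,"dz":0,"gripper":1},
    {"rx":0,"ry":0,"rz":0,"dx":0,"dy":0,"dz":0,"gripper":1},
    {"rx":0,"ry":0,"rz":0,"dx":0,"dy":0,"dz":0,"gripper":1},
    {"rx":0,"ry":0,"rz":0,"dx":0,"dy":0,"dz":0,"gripper":1},
    {"rx":0,"ry":0,"rz":0,"dx":0,"dy":0,"dz":-40,"gripper":1},
    {"rx":0,"ry":0,"rz":0,"dx":0,"dy":0,"dz":-40,"gripper":1},
    {"rx":0,"ry":0,"rz":0,"dx":0,"dy":0,"dz":0,"gripper":1},
    {"rx":0,"ry":0,"rz":0,"dx":0,"dy":0,"dz":0,"gripper":1},
    {"rx":0,"ry":0,"rz":0,"dx":0,"dy":0,"dz":0,"gripper":1},
  ],
)

```text
clock: 7.9
tcp_pos: [0.5057, 0.3593, 0.1365]
orientation: [-2.233, -2.21, 0.004]
contact_force: [0.3, 0.8, -0.7]
grip_width: 0.0851
gripper_force: 0.0
```

Run:
```python
from h import *
np.set_printoptions(precision=4,suppress=True)
o=r.get_obs();print(o['clock'],o['tcp_pos'],o['contact_force'],o['grip_width'])
c=r.camera_info('wrist');np.save('w5.npy',[c],allow_pickle=True);f=r.grab_frame('wrist');cv2.imwrite('pics/w5full.png',f)
print(f.shape)
b=cv2.resize(f[130:280,180:330],(400,400),interpolation=cv2.INTER_CUBIC)
t=[]
for n in('scene','side'):
    g=r.grab_frame(n);p=proj(n,[[.508,.36,.03]])[0].astype(int);t.append(cv2.resize(g[p[1]-20:p[1]+20,p[0]-40:p[0]+40],(400,200),interpolation=cv2.INTER_CUBIC));print(p)
cv2.imwrite('pics/m2.png',np.vstack([np.hstack([np.load('a.npy'),b]),np.hstack(t)]))
```

```text
7.9 [0.5057 0.3593 0.1365] [ 0.3188  0.8173 -0.7335] 0.08514749056680904
(384, 512, 3)
[313 158]
[308 158]
```

View pics/m2.png

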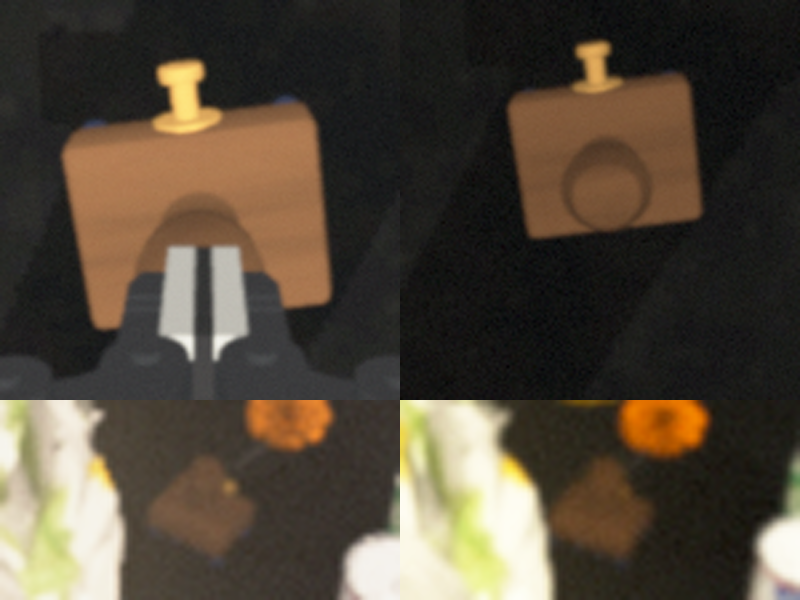

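The left crop, taken during the grasp, shows the fingers shut with their tips inside the outline of the grip's top. The right crop shows the block upright and little moved. I'll check the grip's real height and how the tips lay.

Run:
```python
from h import *
np.set_printoptions(precision=4,suppress=True)
c=np.load('w5.npy',allow_pickle=True)[0]
V=lambda p:np.array([180+(p[0]-400+.5)*150/400-.5,130+(p[1]+.5)*150/400-.5])
K=[at('wrist',V(p),.028,c) for p in((508,105),(689,80),(702,212),(528,238))]
b=np.mean(K,0);print('base',b,[np.linalg.norm(K[i]-K[i-1]) for i in range(4)])
for z in(.04,.048,.058,.068,.078):
    print(z,'top c',at('wrist',V((606,194)),z,c)[:2],'w',np.linalg.norm(at('wrist',V((570,194)),z,c)-at('wrist',V((643,194)),z,c)))
print('pin',at('wrist',V((593,43)),.02,c))
for a,n in(((207,455),'scene'),((603,458),'side')):
    p0=dict(scene=(313,158),side=(308,158))[n];x=a[0]-(0 if n=='scene' else 400)
    px=(p0[0]-40+x/5,p0[1]-20+(a[1]-400)/5);print(n,px,[at(n,px,z)[:2] for z in(.058,.068)], proj(n,[[.508,.360,.068],[.508,.36,.028]]))
```

```text
base [0.5076 0.3588 0.028 ] [np.float64(0.047716866106020814), np.float64(0.060883910385664125), np.float64(0.0465401218333614), np.float64(0.06152330234316074)]
0.04 top c [0.5073 0.3505] w 0.024057732437615276
0.048 top c [0.5073 0.3531] w 0.023284741391330695
0.058 top c [0.5073 0.3562] w 0.022318502583474852
0.068 top c [0.5074 0.3594] w 0.021352263775619013
0.078 top c [0.5074 0.3625] w 0.020386024967763174
pin [0.5034 0.3977 0.02  ]
scene (314.4, 149.0) [array([0.4964, 0.374 ]), array([0.5028, 0.3644])] [[314.7883 150.2598]
 [313.7441 158.6362]]
side (308.6, 149.6) [array([0.4982, 0.3727]), array([0.5042, 0.3605])] [[309.4519 150.0472]
 [308.4331 159.0335]]
```

The numbers explain the miss. The wrist image and the 10 N contact at TCP z = 0.057, on top of the grip at 0.068, agree: the shut fingertips sit about 11 mm *above* the reported TCP, not 22 mm ahead of it. The block hasn't moved. I'll use the measured tip offset and descend slowly.

step_arm(
  grip_force=40,
  moves=[
    {"rx":0,"ry":0,"rz":0,"dx":0,"dy":2,"dz":40,"gripper":1},
    {"rx":0,"ry":0,"rz":0,"dx":0,"dy":0,"dz":35,"gripper":1},
    {"rx":0,"ry":0,"rz":0,"dx":0,"dy":0,"dz":20,"gripper":1},
    {"rx":0,"ry":0,"rz":0,"dx":0,"dy":0,"dz":10,"gripper":1},
    {"rx":0,"ry":0,"rz":0,"dx":0,"dy":0,"dz":8,"gripper":1},
    {"rx":0,"ry":0,"rz":0,"dx":0,"dy":0,"dz":0,"gripper":1},
    {"rx":0,"ry":0,"rz":0,"dx":0,"dy":0,"dz":0,"gripper":-1},
    {"rx":0,"ry":0,"rz":0,"dx":0,"dy":0,"dz":0,"gripper":-1},
    {"rx":0,"ry":0,"rz":0,"dx":0,"dy":0,"dz":0,"gripper":-1},
    {"rx":0,"ry":0,"rz":0,"dx":0,"dy":0,"dz":0,"gripper":-1},
    {"rx":0,"ry":0,"rz":0,"dx":0,"dy":0,"dz":0,"gripper":-1},
  ],
)

```text
clock: 9.43
tcp_pos: [0.5084, 0.3602, 0.0253]
orientation: [2.233, 2.21, 0.001]
contact_force: [-1.1, -1.7, 5.2]
grip_width: 0.0251
gripper_force: 39.1
```

Gripped: 25 mm opening at 39 N. I'll lift slightly first and check the weight, then raise fully.

step_arm(
  moves=[
    {"rx":0,"ry":0,"rz":0,"dx":0,"dy":0,"dz":-8,"gripper":-1},
    {"rx":0,"ry":0,"rz":0,"dx":0,"dy":0,"dz":-20,"gripper":-1},
    {"rx":0,"ry":0,"rz":0,"dx":0,"dy":0,"dz":-40,"gripper":-1},
    {"rx":0,"ry":0,"rz":0,"dx":0,"dy":0,"dz":-60,"gripper":-1},
    {"rx":0,"ry":0,"rz":0,"dx":0,"dy":0,"dz":-60,"gripper":-1},
    {"rx":0,"ry":0,"rz":0,"dx":0,"dy":0,"dz":-60,"gripper":-1},
    {"rx":0,"ry":0,"rz":0,"dx":0,"dy":0,"dz":-50,"gripper":-1},
    {"rx":0,"ry":0,"rz":0,"dx":0,"dy":0,"dz":0,"gripper":-1},
    {"rx":0,"ry":0,"rz":0,"dx":0,"dy":0,"dz":0,"gripper":-1},
  ],
)

```text
clock: 10.55
tcp_pos: [0.5078, 0.3596, 0.3228]
orientation: [2.232, 2.21, -0.001]
contact_force: [0.4, -0.2, -3.1]
grip_width: 0.0252
gripper_force: 39.6
```

Run:
```python
from h import *
np.set_printoptions(precision=4,suppress=True)
o=r.get_obs();print(o['clock'],o['tcp_pos'],o['contact_force'],o['grip_width'],o['joints'])
print(cv2.Rodrigues(o['orientation'])[0])
```

```text
10.55 [0.5078 0.3596 0.3228] [ 0.3809 -0.2168 -3.0919] 0.025232109875658673 [-0.1865  0.4038 -0.727   1.521   0.2732  1.3214 -0.9515]
[[ 0.0102  0.9999 -0.0001]
 [ 0.9999 -0.0102 -0.0007]
 [-0.0007 -0.0001 -1.    ]]
```

step_arm(
  moves=[
    {"rx":0,"ry":0,"rz":1,"dx":-30,"dy":1,"dz":0,"gripper":-1},
    {"rx":0,"ry":0,"rz":0,"dx":-55,"dy":3,"dz":0,"gripper":-1},
    {"rx":0,"ry":0,"rz":0,"dx":-55,"dy":3,"dz":0,"gripper":-1},
    {"rx":0,"ry":0,"rz":0,"dx":-55,"dy":3,"dz":0,"gripper":-1},
    {"rx":0,"ry":0,"rz":0,"dx":-55,"dy":3,"dz":0,"gripper":-1},
    {"rx":0,"ry":0,"rz":0,"dx":-55,"dy":3,"dz":0,"gripper":-1},
    {"rx":0,"ry":0,"rz":0,"dx":-55,"dy":3,"dz":0,"gripper":-1},
    {"rx":0,"ry":0,"rz":0,"dx":-55,"dy":3,"dz":0,"gripper":-1},
    {"rx":0,"ry":0,"rz":0,"dx":-55,"dy":3,"dz":0,"gripper":-1},
    {"rx":0,"ry":0,"rz":0,"dx":-55,"dy":3,"dz":0,"gripper":-1},
    {"rx":0,"ry":0,"rz":0,"dx":-55,"dy":3,"dz":0,"gripper":-1},
    {"rx":0,"ry":0,"rz":0,"dx":-55,"dy":3,"dz":0,"gripper":-1},
    {"rx":0,"ry":0,"rz":0,"dx":-55,"dy":3,"dz":0,"gripper":-1},
    {"rx":0,"ry":0,"rz":0,"dx":-55,"dy":3,"dz":0,"gripper":-1},
    {"rx":0,"ry":0,"rz":0,"dx":-10,"dy":1,"dz":40,"gripper":-1},
    {"rx":0,"ry":0,"rz":0,"dx":0,"dy":0,"dz":60,"gripper":-1},
    {"rx":0,"ry":0,"rz":0,"dx":0,"dy":0,"dz":50,"gripper":-1},
    {"rx":0,"ry":0,"rz":0,"dx":0,"dy":0,"dz":0,"gripper":-1},
    {"rx":0,"ry":0,"rz":0,"dx":0,"dy":0,"dz":0,"gripper":-1},
    {"rx":0,"ry":0,"rz":0,"dx":0,"dy":0,"dz":0,"gripper":-1},
  ],
)

```text
clock: 13.05
tcp_pos: [0.5303, -0.3965, 0.1757]
orientation: [2.249, 2.187, 0.001]
contact_force: [0.6, 0.5, -2.1]
grip_width: 0.0251
gripper_force: 39.9
```

Run:
```python
from h import *
np.set_printoptions(precision=4,suppress=True)
o=r.get_obs();print(o['clock'],o['tcp_pos'],o['contact_force'],o['grip_width'],o['joints'])
print(cv2.Rodrigues(o['orientation'])[0])
c=r.camera_info('wrist');np.save('w6.npy',[c],allow_pickle=True);f=r.grab_frame('wrist');cv2.imwrite('pics/w6.png',cv2.resize(f,(800,600),interpolation=cv2.INTER_CUBIC))
g=np.array([.5465,-.3965]);y=np.array([.1,-.995]);x=np.array([-.995,-.1])
P=[[*(g+x*a*.0325+y*b*.0265),.012] for a,b in((-1,-1),(1,-1),(1,1),(-1,1))]
print((proj('wrist',P,c)+.5)/.64)
```

```text
13.05 [ 0.5303 -0.3965  0.1757] [ 0.6245  0.5009 -2.0756] 0.025139867920536546 [ 0.8013  0.5208 -0.3569  1.6158  0.2037  1.0375  0.3567]
[[ 0.0279  0.9996  0.0036]
 [ 0.9996 -0.0279 -0.0024]
 [-0.0023  0.0037 -1.    ]]
[[464.7844 231.2638]
 [369.9124 243.6197]
 [380.8161 317.0663]
 [471.5405 305.732 ]]
```

View pics/w6.png

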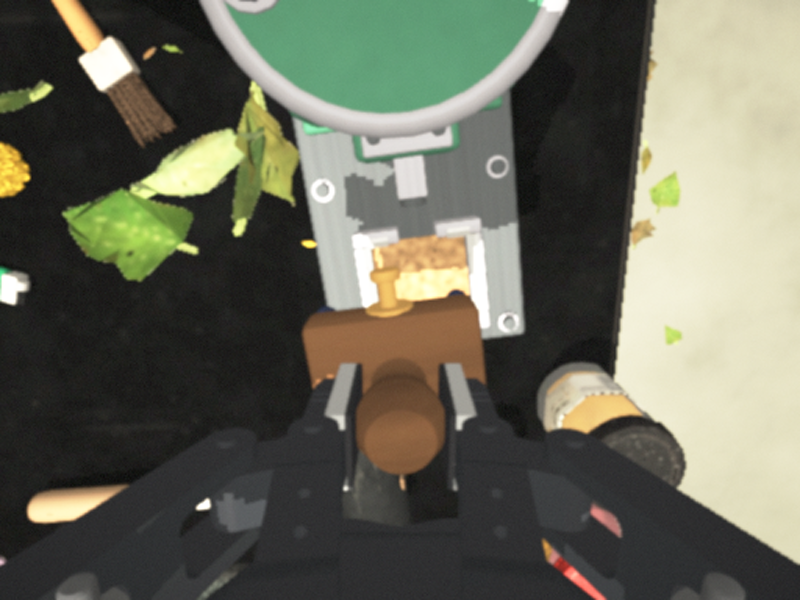

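The wrist view shows the block hanging upright, with its pin head at (385,270) pointing to the ram. The nest ahead has its cork top edge at about (370,246)–(468,234), which matches my projected corners within 3 px. Now I'll fit the block's edge numerically for yaw and offset.

Run:
```python
from h import *
np.set_printoptions(precision=4,suppress=True)
c=np.load('w6.npy',allow_pickle=True)[0];f=cv2.imread('pics/w6.png');U=lambda p:(np.asarray(p,float)+.5)*.64-.5
hsv=cv2.cvtColor(cv2.GaussianBlur(f,(3,3),0),cv2.COLOR_BGR2HSV);T=np.array([.5303,-.3965,.1757]);u0=T[2]-.0253
print([ (y,hsv[y,345].tolist()) for y in range(296,330,4)],[ (x,hsv[345,x].tolist()) for x in range(468,492,4)])
m=(hsv[...,0]<16)&(hsv[...,1]>90)&(hsv[...,2]>40)&(hsv[...,2]<150)
def line(pts,z):
    W=np.array([at('wrist',U(p),z,c)[:2] for p in pts]);v=cv2.fitLine(W.astype(np.float32),cv2.DIST_HUBER,0,.0005,.01,.01).ravel();return v,W
L=[]
for x in list(range(335,360,3))+list(range(420,450,3)):
    ys=np.where(m[290:350,x])[0]
    if len(ys):L.append((x,290+ys[0]))
print(L)
v,W=line(L,u0+.008);print('front edge heading',np.degrees(np.arctan2(v[1],v[0])),'pt',v[2:])
Rr=[]
for y in range(330,370,4):
    xs=np.where(m[y,440:520])[0]
    if len(xs):Rr.append((440+xs[-1],y))
print(Rr);v2,_=line(Rr,u0+.028);print('right heading',np.degrees(np.arctan2(v2[1],v2[0])),v2[2:])
Ll=[]
for y in range(335,370,4):
    xs=np.where(m[y,280:360])[0]
    if len(xs):Ll.append((280+xs[0],y))
print(Ll);v3,_=line(Ll,u0+.028);print('left heading',np.degrees(np.arctan2(v3[1],v3[0])),v3[2:])
p=at('wrist',U((385,268)),u0+.02,c);print('pin',p,'rel TCP',p-T)
print('grip top',at('wrist',U((400,432)),u0+.068,c)-T)
# cork edges
k=cv2.inRange(hsv,(8,70,60),(28,255,255));k[:,:350]=0;k[:,490:]=0;k[:225]=0;k[262:]=0
Q=np.argwhere(k)[:,::-1]
for y in range(240,262,5):
    xs=Q[Q[:,1]==y][:,0]
    if len(xs):print(y,xs.min(),xs.max(),at('wrist',U((xs.min(),y)),.012,c)[:2],at('wrist',U((xs.max(),y)),.012,c)[:2])
```

```text
[(296, [47, 9, 200]), (300, [43, 12, 199]), (304, [45, 10, 199]), (308, [27, 15, 170]), (312, [14, 128, 102]), (316, [13, 134, 112]), (320, [13, 134, 120]), (324, [13, 136, 139]), (328, [13, 137, 153])] [(468, [14, 135, 142]), (472, [13, 136, 142]), (476, [13, 138, 139]), (480, [13, 133, 123]), (484, [13, 78, 46]), (488, [30, 31, 33])]
[(335, np.int64(312)), (338, np.int64(312)), (341, np.int64(312)), (344, np.int64(311)), (347, np.int64(311)), (350, np.int64(311)), (353, np.int64(310)), (356, np.int64(310)), (359, np.int64(309)), (420, np.int64(302)), (423, np.int64(301)), (426, np.int64(301)), (429, np.int64(300)), (432, np.int64(300)), (435, np.int64(300)), (438, np.int64(299)), (441, np.int64(299)), (444, np.int64(298)), (447, np.int64(297))]
front edge heading 5.9859934 pt [ 0.529  -0.3756]
[(np.int64(479), 330), (np.int64(479), 334), (np.int64(480), 338), (np.int64(483), 342), (np.int64(483), 346), (np.int64(484), 350), (np.int64(484), 354), (np.int64(484), 358), (np.int64(485), 362), (np.int64(485), 366)]
right heading -79.25406 [ 0.56   -0.3863]
[(np.int64(301), 335), (np.int64(302), 339), (np.int64(302), 343), (np.int64(303), 347), (np.int64(304), 351), (np.int64(305), 355), (np.int64(306), 359), (np.int64(307), 363), (np.int64(308), 367)]
left heading -83.179565 [ 0.4984 -0.3855]
pin [ 0.5271 -0.3588  0.1704] rel TCP [-0.0032  0.0377 -0.0053]
grip top [0.0009 0.0028 0.0427]
240 399 464 [ 0.5318 -0.3718] [ 0.5761 -0.3731]
245 388 464 [ 0.5241 -0.375 ] [ 0.5761 -0.3766]
250 372 465 [ 0.5131 -0.3782] [ 0.5768 -0.38  ]
255 373 466 [ 0.5136 -0.3816] [ 0.5775 -0.3835]
260 373 466 [ 0.5134 -0.3851] [ 0.5776 -0.387 ]
```

The block edge heading is 5.99° and the nest is about 6°, so they're aligned. The block centre sits about 3 mm behind the TCP in y. Now shifting over the nest centre at about (0.5467, -0.396) and going to just above the lips.

step_arm(
  moves=[
    {"rx":0,"ry":0,"rz":0,"dx":2,"dy":8,"dz":30,"gripper":-1},
    {"rx":0,"ry":0,"rz":0,"dx":2,"dy":8,"dz":40,"gripper":-1},
    {"rx":0,"ry":0,"rz":0,"dx":0,"dy":0,"dz":32,"gripper":-1},
    {"rx":0,"ry":0,"rz":0,"dx":0,"dy":0,"dz":0,"gripper":-1},
    {"rx":0,"ry":0,"rz":0,"dx":0,"dy":0,"dz":0,"gripper":-1},
    {"rx":0,"ry":0,"rz":0,"dx":0,"dy":0,"dz":0,"gripper":-1},
  ],
)

```text
clock: 13.85
tcp_pos: [0.5461, -0.3931, 0.0733]
orientation: [2.25, 2.187, 0.001]
contact_force: [-0.5, 0.4, -2.4]
grip_width: 0.0251
gripper_force: 39.9
```

Run:
```python
from h import *
np.set_printoptions(precision=4,suppress=True)
o=r.get_obs();T=o['tcp_pos'];print(o['clock'],T,o['contact_force'],o['grip_width']);R=cv2.Rodrigues(o['orientation'])[0];print(R)
d=np.array([.5467,-.393,T[2]])-T;print('tool shift mm',1000*R.T@d)
f=r.grab_frame('wrist');cv2.imwrite('pics/w7.png',f);np.save('w7.npy',[r.camera_info('wrist')],allow_pickle=True)
```

```text
13.85 [ 0.5461 -0.3931  0.0733] [-0.5182  0.4375 -2.3541] 0.025099149248662318
[[ 0.0282  0.9996  0.0031]
 [ 0.9996 -0.0282 -0.0021]
 [-0.002   0.0031 -1.    ]]
tool shift mm [0.1426 0.5687 0.0015]
```

step_arm(
  moves=[
    {"rx":0,"ry":0,"rz":0,"dx":0,"dy":0.5,"dz":8,"gripper":-1},
    {"rx":0,"ry":0,"rz":0,"dx":0,"dy":0,"dz":6,"gripper":-1},
    {"rx":0,"ry":0,"rz":0,"dx":0,"dy":0,"dz":5,"gripper":-1},
    {"rx":0,"ry":0,"rz":0,"dx":0,"dy":0,"dz":4,"gripper":-1},
    {"rx":0,"ry":0,"rz":0,"dx":0,"dy":0,"dz":0,"gripper":-1},
  ],
)

```text
clock: 14.52
tcp_pos: [0.5453, -0.3923, 0.0475]
orientation: [-2.252, -2.19, 0.0]
contact_force: [-1.0, -0.6, -2.5]
grip_width: 0.0249
gripper_force: 39.9
```

step_arm(
  moves=[
    {"rx":0,"ry":0,"rz":0,"dx":0,"dy":0.5,"dz":3,"gripper":-1},
    {"rx":0,"ry":0,"rz":0,"dx":0,"dy":0,"dz":3,"gripper":-1},
    {"rx":0,"ry":0,"rz":0,"dx":0,"dy":0,"dz":3,"gripper":-1},
    {"rx":0,"ry":0,"rz":0,"dx":0,"dy":0,"dz":0,"gripper":-1},
  ],
)

```text
clock: 15.02
tcp_pos: [0.5458, -0.3922, 0.0386]
orientation: [-2.252, -2.19, 0.0]
contact_force: [-0.3, -1.0, -2.4]
grip_width: 0.0255
gripper_force: 39.9
```

step_arm(
  moves=[
    {"rx":0,"ry":0,"rz":0,"dx":0,"dy":0,"dz":1,"gripper":-1},
    {"rx":0,"ry":0,"rz":0,"dx":0,"dy":0,"dz":1,"gripper":-1},
    {"rx":0,"ry":0,"rz":0,"dx":0,"dy":0,"dz":0,"gripper":-1},
  ],
)

```text
clock: 15.4
tcp_pos: [0.5459, -0.3932, 0.0376]
orientation: [2.252, 2.189, -0.001]
contact_force: [-3.3, -3.1, 4.4]
grip_width: 0.0255
gripper_force: 40.4
```

Seated at the expected floor height: 4.4 N up at TCP 0.0376. Releasing, rising, and moving towards the wheel for a check.

step_arm(
  moves=[
    {"rx":0,"ry":0,"rz":0,"dx":0,"dy":0,"dz":0,"gripper":1},
    {"rx":0,"ry":0,"rz":0,"dx":0,"dy":0,"dz":0,"gripper":1},
    {"rx":0,"ry":0,"rz":0,"dx":0,"dy":0,"dz":0,"gripper":1},
    {"rx":0,"ry":0,"rz":0,"dx":0,"dy":0,"dz":0,"gripper":1},
    {"rx":0,"ry":0,"rz":0,"dx":0,"dy":0,"dz":-15,"gripper":1},
    {"rx":0,"ry":0,"rz":0,"dx":0,"dy":0,"dz":-40,"gripper":1},
    {"rx":0,"ry":0,"rz":0,"dx":0,"dy":0,"dz":-55,"gripper":1},
    {"rx":0,"ry":0,"rz":0,"dx":0,"dy":0,"dz":-60,"gripper":1},
    {"rx":0,"ry":0,"rz":0,"dx":30,"dy":-16,"dz":-50,"gripper":1},
    {"rx":0,"ry":0,"rz":0,"dx":40,"dy":-20,"dz":-12,"gripper":1},
    {"rx":0,"ry":0,"rz":0,"dx":22,"dy":-13,"dz":0,"gripper":1},
    {"rx":0,"ry":0,"rz":0,"dx":0,"dy":0,"dz":0,"gripper":1},
    {"rx":0,"ry":0,"rz":0,"dx":0,"dy":0,"dz":0,"gripper":1},
    {"rx":0,"ry":0,"rz":0,"dx":0,"dy":0,"dz":0,"gripper":1},
  ],
)

```text
clock: 17.15
tcp_pos: [0.4996, -0.2999, 0.2688]
orientation: [2.253, 2.189, 0.0]
contact_force: [-0.2, -0.3, 0.1]
grip_width: 0.0855
gripper_force: 0.0
```

Run:
```python
from h import *
np.set_printoptions(precision=4,suppress=True)
o=r.get_obs();T=o['tcp_pos'];print(o['clock'],T,o['contact_force'],o['grip_width']);R=cv2.Rodrigues(o['orientation'])[0];print(R)
c=r.camera_info('wrist');f=r.grab_frame('wrist');cv2.imwrite('pics/w8.png',f);np.save('w8.npy',[c],allow_pickle=True)
hsv=cv2.cvtColor(f,cv2.COLOR_BGR2HSV)
print('predicted wheel,knob,nest px',proj('wrist',[[.5295,-.2325,.115],[.481,-.251,.161],[.5465,-.396,.040],[.5425,-.357,.032]],c))
W=[]
# wheel: green disc contour
g=cv2.inRange(hsv,(65,60,40),(95,255,255));g=cv2.morphologyEx(g,cv2.MORPH_OPEN,np.ones((3,3)))
n,l,s,ce=cv2.connectedComponentsWithStats(g);i=1+np.argmax(s[1:,4]);print('green',s[i],ce[i])
p=proj('wrist',[[.5295,-.2325,.115]],c)[0]
H=cv2.convexHull(np.argwhere(l==i)[:,::-1].astype(np.int32)).reshape(-1,2)
Wd=np.array([at('wrist',q,.115,c)[:2] for q in H.astype(float)])
from scipy.optimize import least_squares
s2=least_squares(lambda v:np.hypot(*(Wd-v[:2]).T)-v[2],[.53,-.23,.07],loss='soft_l1',f_scale=.0007);print('green disc',s2.x)
# knob: black blob inside the wheel
k=((hsv[...,2]<60)).astype(np.uint8);yy,xx=np.mgrid[:384,:512]
q=proj('wrist',[[.481,-.251,.161]],c)[0];k[np.hypot(xx-q[0],yy-q[1])>40]=0
n,l,s,ce=cv2.connectedComponentsWithStats(k)
for j in range(1,n):
    if s[j,4]>60:print('dark',s[j],ce[j],at('wrist',ce[j],.161,c)[:2])
# ascii of knob area
gr=f.max(2)
x0,y0=int(q[0]),int(q[1])
for y in range(y0-36,y0+37,4):print(y,' '.join('%3d'%gr[y,x] for x in range(max(0,x0-48),min(511,x0+49),4)))
```

```text
17.15 [ 0.4996 -0.2999  0.2688] [-0.1978 -0.3455  0.0918] 0.08550927814296044
[[ 0.0291  0.9996  0.    ]
 [ 0.9996 -0.0291  0.    ]
 [ 0.      0.     -1.    ]]
predicted wheel,knob,nest px [[283.0045 111.2517]
 [231.523  135.4981]
 [291.1102 233.1233]
 [287.6168 204.6667]]
green [  213    33   141   147 14039] [284.3393 104.2261]
green disc [ 0.5293 -0.2317  0.0696]
dark [192 110  19  53 572] [200.0962 138.6591] [ 0.4537 -0.2529]
dark [215 119  26  26 370] [227.5432 133.6027] [ 0.4777 -0.2493]
99  30  27  25  27  27 184 255 254 248 249 238 161 166 162 161 162 163 162 162 162 159 160 168 226 228
103  30  30  29  29  27 224 255 254 249 249 248 184 166 163 163 161 165 163 162 160 159 158 226 226 220
107  29  31  25  25  28 228 255 253 248 249 248 248 243 174 164 161 164 163 162 161 160 171 227 225 126
111  32  31  30  30  27 227 255 253 248 249 197 191 185 163 179 181 164 164 164 160 161 180 228 217 118
115  27  33  32  30  30 182 255 254 243 168 176 209 209 190 164 186 164 161 162 163 161 169 223 223 125
119  31  30  32  34  27 129 255 252 165 174 125  69  61 154 222 162 158 159 161 16
[... 673 characters left out ...]
  35  79 210 253 190 153 157 160 226 172 163 161 164 173 171 159 158 157 161
151  33  29  29  26  30  26  32 151 228 255 252 210 163 182 249 249 245 245 245 249 248 213 161 159 159
155  30  30  31  26  33  31  53 162 187 251 255 254 245 246 250 250 249 249 249 249 249 249 245 198 158
159  24  28  26  29  28  35 120 158 179 195 254 255 254 250 250 250 249 248 249 249 249 248 248 247 246
163  28  66 133 134 193 168 162 140 159 180 190 255 255 253 250 249 248 248 249 249 249 248 247 246 245
167  71 192 217 236 243 245 163 132 148 164 173 173 255 255 254 249 248 249 249 249 248 247 247 247 247
171 217 239 248 251 250 252 165 125 137 160 164 162 175 254 255 255 252 249 249 249 248 248 247 247 248
```

The wheel centre is at (0.5293, -0.2320) and the knob at about (0.477, -0.249), radius 54–56 mm as expected. Moving over the knob and gripping it. I'll also check the seated block from that same picture.

step_arm(
  grip_force=40,
  moves=[
    {"rx":0,"ry":0,"rz":0,"dx":25,"dy":-12,"dz":0,"gripper":1},
    {"rx":0,"ry":0,"rz":0,"dx":25,"dy":-12,"dz":20,"gripper":1},
    {"rx":0,"ry":0,"rz":0,"dx":0,"dy":0,"dz":45,"gripper":1},
    {"rx":0,"ry":0,"rz":0,"dx":0,"dy":0,"dz":40,"gripper":1},
    {"rx":0,"ry":0,"rz":0,"dx":0,"dy":0,"dz":25,"gripper":1},
    {"rx":0,"ry":0,"rz":0,"dx":0,"dy":0,"dz":15,"gripper":1},
    {"rx":0,"ry":0,"rz":0,"dx":0,"dy":0,"dz":7,"gripper":1},
    {"rx":0,"ry":0,"rz":0,"dx":0,"dy":0,"dz":0,"gripper":1},
    {"rx":0,"ry":0,"rz":0,"dx":0,"dy":0,"dz":0,"gripper":1},
  ],
)

```text
clock: 18.32
tcp_pos: [0.4776, -0.2485, 0.1178]
orientation: [2.251, 2.189, 0.001]
contact_force: [0.9, 0.2, 0.1]
grip_width: 0.0853
gripper_force: 0.0
```

Run:
```python
from h import *
np.set_printoptions(precision=4,suppress=True)
o=r.get_obs();print(o['clock'],o['tcp_pos'],o['contact_force'],o['grip_width'])
c=np.load('w8.npy',allow_pickle=True)[0];f=cv2.imread('pics/w8.png');hsv=cv2.cvtColor(f,cv2.COLOR_BGR2HSV)
m=((hsv[...,0]<17)&(hsv[...,1]>85)&(hsv[...,2]>40)).astype(np.uint8);m[:205]=0;m[285:]=0;m[:,:240]=0;m[:,345:]=0
n,l,s,ce=cv2.connectedComponentsWithStats(m);i=1+np.argmax(s[1:,4]);print('brown',s[i],ce[i])
Q=np.array([at('wrist',q,.040,c)[:2] for q in np.argwhere(l==i)[:,::-1].astype(float)])
print('rect at base-top height',cv2.minAreaRect((Q*1000).astype(np.float32)))
y=cv2.inRange(hsv,(15,100,120),(30,255,255));y[:185]=0;y[225:]=0;y[:,:265]=0;y[:,310:]=0
P=np.argwhere(y)[:,::-1].astype(float);print('brass',len(P),P.min(0),P.max(0),at('wrist',[P[:,0].mean(),P[:,1].min()],.032,c)) if len(P) else 0
```

```text
18.325 [ 0.4776 -0.2485  0.1178] [0.8928 0.1597 0.1019] 0.0852670490726134
brown [ 268  207   45   45 1494] [290.3146 231.0535]
rect at base-top height ((545.053955078125, -390.9599914550781), (58.9210205078125, 65.66239929199219), 5.636069297790527)
brass 137 [271. 204.] [295. 223.] [ 0.5425 -0.356   0.032 ]
```

The block sits square in the nest: 5.6° heading, with the pin end 40 mm from the nest's centre. Closing on the knob.

step_arm(
  moves=[
    {"rx":0,"ry":0,"rz":0,"dx":0,"dy":0,"dz":0,"gripper":-1},
    {"rx":0,"ry":0,"rz":0,"dx":0,"dy":0,"dz":0,"gripper":-1},
    {"rx":0,"ry":0,"rz":0,"dx":0,"dy":0,"dz":0,"gripper":-1},
    {"rx":0,"ry":0,"rz":0,"dx":0,"dy":0,"dz":0,"gripper":-1},
    {"rx":0,"ry":0,"rz":0,"dx":0,"dy":0,"dz":0,"gripper":-1},
  ],
)

```text
clock: 18.95
tcp_pos: [0.4761, -0.2489, 0.1171]
orientation: [-2.253, -2.189, 0.002]
contact_force: [-4.4, -2.2, 4.9]
grip_width: 0.0229
gripper_force: 39.0
```

Run:
```python
from h import *
o=r.get_obs();print(o['clock'],o['tcp_pos'],o['contact_force'],o['grip_width'],o['joints'])
```

```text
18.95 [ 0.4761002  -0.24888586  0.11705344] [-4.38118826 -2.15491464  4.9110421 ] 0.022869243542577734 [ 0.69409539  0.41175283 -0.40720511  1.95752353  0.22076884  0.81593654
  0.136278  ]
```

The knob is gripped at (0.4761, -0.2489), exactly on the 56 mm circle at 197.7°. Arm compliance looks like about 3 N/mm. Relieving the side load and pressing 4 mm to feel the spring.

step_arm(
  moves=[
    {"rx":0,"ry":0,"rz":0,"dx":0,"dy":-1,"dz":0,"gripper":-1},
    {"rx":0,"ry":0,"rz":0,"dx":0,"dy":0,"dz":1.5,"gripper":-1},
    {"rx":0,"ry":0,"rz":0,"dx":0,"dy":0,"dz":1.5,"gripper":-1},
    {"rx":0,"ry":0,"rz":0,"dx":0,"dy":0,"dz":0,"gripper":-1},
  ],
)

```text
clock: 19.45
tcp_pos: [0.4759, -0.2485, 0.1141]
orientation: [2.252, 2.19, -0.0]
contact_force: [-3.4, -1.8, 5.4]
grip_width: 0.0235
gripper_force: 39.1
```

Run:
```python
from h import *
C=np.array([.5293,-.2320])
o=r.get_obs();T=o['tcp_pos'];d=T[:2]-C;print(o['clock'],T,o['contact_force'],np.hypot(*d),np.degrees(np.arctan2(d[1],d[0]))%360)
R=cv2.Rodrigues(o['orientation'])[0];print(R[:2,:2])
# tool shifts of 3.0-deg... table of per-row shifts (dx,dy mm) for steps of 4 deg clockwise from 197.7
xt=np.array([.0291,.9996]);yt=np.array([.9996,-.0291])
P=lambda a:56*np.array([np.cos(np.radians(a)),np.sin(np.radians(a))])
for a in range(0,164,4):
    s=P(197.7-a-4)-P(197.7-a);print(a,round(s@xt,1),round(s@yt,1),end=' | ')
```

```text
19.45 [ 0.47587823 -0.24847557  0.11410723] [-3.36417881 -1.75208902  5.38576954] 0.055904648902629854 197.1400551958703
[[ 0.0280488   0.99960654]
 [ 0.99960648 -0.02804873]]
0 3.7 -1.2 | 4 3.8 -0.9 | 8 3.9 -0.6 | 12 3.9 -0.4 | 16 3.9 -0.1 | 20 3.9 0.2 | 24 3.9 0.5 | 28 3.8 0.7 | 32 3.8 1.0 | 36 3.7 1.2 | 40 3.6 1.5 | 44 3.5 1.8 | 48 3.4 2.0 | 52 3.2 2.2 | 56 3.1 2.4 | 60 2.9 2.6 | 64 2.7 2.8 | 68 2.5 3.0 | 72 2.3 3.2 | 76 2.0 3.3 | 80 1.8 3.5 | 84 1.6 3.6 | 88 1.3 3.7 | 92 1.0 3.8 | 96 0.8 3.8 | 100 0.5 3.9 | 104 0.2 3.9 | 108 -0.0 3.9 | 112 -0.3 3.9 | 116 -0.6 3.9 | 120 -0.9 3.8 | 124 -1.1 3.7 | 128 -1.4 3.7 | 132 -1.6 3.6 | 136 -1.9 3.4 | 140 -2.1 3.3 | 144 -2.3 3.1 | 148 -2.5 3.0 | 152 -2.7 2.8 | 156 -2.9 2.6 | 160 -3.1 2.4 |
```

step_arm(
  moves=[
    {"rx":0,"ry":0,"rz":0,"dx":0,"dy":0,"dz":1,"gripper":-1},
    {"rx":0,"ry":0,"rz":0,"dx":0,"dy":0,"dz":1,"gripper":-1},
    {"rx":0,"ry":0,"rz":0,"dx":0,"dy":0,"dz":0,"gripper":-1},
  ],
)

```text
clock: 19.82
tcp_pos: [0.4759, -0.2486, 0.1127]
orientation: [2.252, 2.19, -0.001]
contact_force: [-6.3, 0.0, 11.3]
grip_width: 0.023
gripper_force: 39.6
```

step_arm(
  moves=[
    {"rx":0,"ry":0,"rz":0,"dx":0,"dy":0,"dz":1,"gripper":-1},
    {"rx":0,"ry":0,"rz":0,"dx":0,"dy":0,"dz":0,"gripper":-1},
  ],
)

```text
clock: 20.08
tcp_pos: [0.4759, -0.2486, 0.1122]
orientation: [2.252, 2.189, -0.001]
contact_force: [-7.3, 0.1, 15.5]
grip_width: 0.0232
gripper_force: 40.1
```

The dog landed on the plate at z ≈ 0.1127 with about 9 N on it, well below 25 N. Turning clockwise in short stretches while reading height and force.

step_arm(
  moves=[
    {"rx":0,"ry":0,"rz":0,"dx":3.7,"dy":-2.0,"dz":0,"gripper":-1},
    {"rx":0,"ry":0,"rz":0,"dx":3.8,"dy":-0.9,"dz":0,"gripper":-1},
    {"rx":0,"ry":0,"rz":0,"dx":3.9,"dy":-0.6,"dz":0,"gripper":-1},
    {"rx":0,"ry":0,"rz":0,"dx":3.9,"dy":-0.4,"dz":0,"gripper":-1},
  ],
)

```text
clock: 20.58
tcp_pos: [0.4729, -0.2343, 0.1122]
orientation: [2.251, 2.187, -0.001]
contact_force: [-5.9, -3.4, 13.8]
grip_width: 0.0232
gripper_force: 39.8
```

step_arm(
  moves=[
    {"rx":0,"ry":0,"rz":0,"dx":3.9,"dy":-0.1,"dz":0,"gripper":-1},
    {"rx":0,"ry":0,"rz":0,"dx":3.9,"dy":0.2,"dz":0,"gripper":-1},
  ],
)

```text
clock: 20.82
tcp_pos: [0.4728, -0.2263, 0.1121]
orientation: [2.252, 2.188, -0.001]
contact_force: [-7.2, -2.7, 13.9]
grip_width: 0.0232
gripper_force: 39.9
```

step_arm(
  moves=[
    {"rx":0,"ry":0,"rz":0,"dx":3.9,"dy":-0.5,"dz":0,"gripper":-1},
    {"rx":0,"ry":0,"rz":0,"dx":3.8,"dy":0.7,"dz":0,"gripper":-1},
    {"rx":0,"ry":0,"rz":0,"dx":3.8,"dy":1.0,"dz":0,"gripper":-1},
  ],
)

```text
clock: 21.2
tcp_pos: [0.4749, -0.2141, 0.1121]
orientation: [2.251, 2.188, 0.0]
contact_force: [-5.6, -1.2, 13.0]
grip_width: 0.0232
gripper_force: 39.8
```

step_arm(
  moves=[
    {"rx":0,"ry":0,"rz":0,"dx":3.7,"dy":1.2,"dz":0,"gripper":-1},
    {"rx":0,"ry":0,"rz":0,"dx":3.6,"dy":1.5,"dz":0,"gripper":-1},
    {"rx":0,"ry":0,"rz":0,"dx":3.5,"dy":1.8,"dz":0,"gripper":-1},
  ],
)

```text
clock: 21.58
tcp_pos: [0.4795, -0.2029, 0.112]
orientation: [2.252, 2.189, 0.0]
contact_force: [-5.3, -0.3, 12.0]
grip_width: 0.0233
gripper_force: 39.6
```

step_arm(
  moves=[
    {"rx":0,"ry":0,"rz":0,"dx":3.4,"dy":2.0,"dz":0.5,"gripper":-1},
    {"rx":0,"ry":0,"rz":0,"dx":3.2,"dy":2.2,"dz":0,"gripper":-1},
    {"rx":0,"ry":0,"rz":0,"dx":3.1,"dy":2.4,"dz":0,"gripper":-1},
  ],
)

```text
clock: 21.95
tcp_pos: [0.4862, -0.1931, 0.1117]
orientation: [2.252, 2.19, -0.0]
contact_force: [-6.8, -0.1, 16.1]
grip_width: 0.0231
gripper_force: 40.1
```

step_arm(
  moves=[
    {"rx":0,"ry":0,"rz":0,"dx":2.9,"dy":2.6,"dz":0,"gripper":-1},
    {"rx":0,"ry":0,"rz":0,"dx":2.7,"dy":2.8,"dz":0,"gripper":-1},
  ],
)

```text
clock: 22.2
tcp_pos: [0.4927, -0.1867, 0.1114]
orientation: [2.25, 2.19, 0.003]
contact_force: [-1.5, 1.8, 6.8]
grip_width: 0.0234
gripper_force: 39.2
```

The force fell from 16 to 6.8 N, so the dog is over the slot at about 129.6°. Pressing down without turning, in small steps.

step_arm(
  moves=[
    {"rx":0,"ry":0,"rz":0,"dx":0,"dy":0,"dz":1.5,"gripper":-1},
    {"rx":0,"ry":0,"rz":0,"dx":0,"dy":0,"dz":1.5,"gripper":-1},
  ],
)

```text
clock: 22.45
tcp_pos: [0.4943, -0.1854, 0.1085]
orientation: [2.248, 2.191, 0.008]
contact_force: [0.3, 5.4, 8.6]
grip_width: 0.0228
gripper_force: 39.4
```

step_arm(
  moves=[
    {"rx":0,"ry":0,"rz":0,"dx":0,"dy":0,"dz":2,"gripper":-1},
    {"rx":0,"ry":0,"rz":0,"dx":0,"dy":0,"dz":2,"gripper":-1},
    {"rx":0,"ry":0,"rz":0,"dx":0,"dy":0,"dz":1.5,"gripper":-1},
    {"rx":0,"ry":0,"rz":0,"dx":0,"dy":0,"dz":0,"gripper":-1},
  ],
)

```text
clock: 22.95
tcp_pos: [0.4947, -0.1851, 0.1035]
orientation: [2.247, 2.192, 0.009]
contact_force: [0.2, 5.4, 11.1]
grip_width: 0.0231
gripper_force: 39.6
```

Run:
```python
from h import *
np.set_printoptions(precision=4,suppress=True)
C=np.array([.5288,-.2303])
o=r.get_obs();T=o['tcp_pos'];d=T[:2]-C;a0=np.degrees(np.arctan2(d[1],d[0]))%360;print(o['clock'],T,o['contact_force'],np.hypot(*d),a0)
R=cv2.Rodrigues(o['orientation'])[0];print(R)
xt=R[:2,0];yt=R[:2,1]
P=lambda a:56*np.array([np.cos(np.radians(a)),np.sin(np.radians(a))])
for st,N in((4,8),):
  for k in range(N):
    s=P(a0-(k+1)*st)-P(a0-k*st);print(round(s@xt,1),round(s@yt,1),end=' | ')
# ram picture
f=r.grab_frame('scene');cv2.imwrite('pics/r0.png',f)
```

```text
22.95 [ 0.4947 -0.1851  0.1035] [ 0.1623  5.4231 11.1017] 0.056637257073517334 126.99629791256875
[[ 0.0251  0.9997  0.0057]
 [ 0.9997 -0.0251  0.0021]
 [ 0.0023  0.0057 -1.    ]]
2.3 3.1 | 2.1 3.3 | 1.9 3.4 | 1.6 3.6 | 1.4 3.7 | 1.1 3.7 | 0.8 3.8 | 0.6 3.9 |
```

Engaged at 13 mm down. Now creeping clockwise to feel where the dog meets the slot's front wall, which is where the camshaft starts to turn.

step_arm(
  moves=[
    {"rx":0,"ry":0,"rz":0,"dx":1.1,"dy":1.5,"dz":1,"gripper":-1},
    {"rx":0,"ry":0,"rz":0,"dx":1.1,"dy":1.6,"dz":0,"gripper":-1},
  ],
)

```text
clock: 23.25
tcp_pos: [0.4963, -0.1839, 0.102]
orientation: [2.25, 2.191, 0.005]
contact_force: [-3.2, 2.9, 9.8]
grip_width: 0.0232
gripper_force: 39.6
```

step_arm(
  moves=[
    {"rx":0,"ry":0,"rz":0,"dx":1.1,"dy":1.6,"dz":0,"gripper":-1},
    {"rx":0,"ry":0,"rz":0,"dx":1.0,"dy":1.6,"dz":0,"gripper":-1},
  ],
)

```text
clock: 23.5
tcp_pos: [0.4996, -0.1818, 0.102]
orientation: [2.249, 2.192, 0.005]
contact_force: [-2.6, 3.0, 10.4]
grip_width: 0.0231
gripper_force: 39.6
```

step_arm(
  moves=[
    {"rx":0,"ry":0,"rz":0,"dx":1.0,"dy":1.7,"dz":0,"gripper":-1},
    {"rx":0,"ry":0,"rz":0,"dx":0.9,"dy":1.7,"dz":0,"gripper":-1},
  ],
)

```text
clock: 23.75
tcp_pos: [0.5032, -0.1798, 0.102]
orientation: [2.249, 2.192, 0.005]
contact_force: [-2.4, 3.8, 10.5]
grip_width: 0.0235
gripper_force: 39.6
```

step_arm(
  moves=[
    {"rx":0,"ry":0,"rz":0,"dx":0.9,"dy":1.7,"dz":0,"gripper":-1},
    {"rx":0,"ry":0,"rz":0,"dx":0.8,"dy":1.8,"dz":0,"gripper":-1},
  ],
)

```text
clock: 24.0
tcp_pos: [0.5067, -0.1782, 0.1021]
orientation: [2.249, 2.192, 0.005]
contact_force: [-3.1, 2.9, 11.0]
grip_width: 0.0233
gripper_force: 39.6
```

step_arm(
  moves=[
    {"rx":0,"ry":0,"rz":0,"dx":0.8,"dy":1.8,"dz":0,"gripper":-1},
    {"rx":0,"ry":0,"rz":0,"dx":0.7,"dy":1.8,"dz":0,"gripper":-1},
  ],
)

```text
clock: 24.25
tcp_pos: [0.5088, -0.1773, 0.1017]
orientation: [-2.25, -2.191, -0.002]
contact_force: [-5.9, 2.6, 12.9]
grip_width: 0.0234
gripper_force: 39.8
```

step_arm(
  moves=[
    {"rx":0,"ry":0,"rz":0,"dx":0.7,"dy":1.8,"dz":0,"gripper":-1},
    {"rx":0,"ry":0,"rz":0,"dx":0.6,"dy":1.9,"dz":0,"gripper":-1},
  ],
)

```text
clock: 24.5
tcp_pos: [0.5127, -0.1761, 0.1018]
orientation: [-2.25, -2.191, -0.002]
contact_force: [-5.7, 2.5, 12.6]
grip_width: 0.0232
gripper_force: 39.8
```

step_arm(
  moves=[
    {"rx":0,"ry":0,"rz":0,"dx":0.6,"dy":1.9,"dz":0,"gripper":-1},
    {"rx":0,"ry":0,"rz":0,"dx":0.5,"dy":1.9,"dz":0,"gripper":-1},
  ],
)

```text
clock: 24.75
tcp_pos: [0.5166, -0.175, 0.1018]
orientation: [-2.25, -2.191, -0.002]
contact_force: [-5.2, 2.7, 11.7]
grip_width: 0.023
gripper_force: 39.8
```

Run:
```python
from h import *
np.set_printoptions(precision=4,suppress=True)
C=np.array([.5288,-.2303])
o=r.get_obs();T=o['tcp_pos'];d=T[:2]-C;a0=np.degrees(np.arctan2(d[1],d[0]))%360;t=np.array([d[1],-d[0]])/np.hypot(*d);F=o['contact_force'];print(o['clock'],T,F,np.hypot(*d),a0,'Ft',F[:2]@t,'Fr',F[:2]@d/np.hypot(*d))
R=cv2.Rodrigues(o['orientation'])[0]
xt=R[:2,0];yt=R[:2,1]
P=lambda a:56*np.array([np.cos(np.radians(a)),np.sin(np.radians(a))])
for k in range(60):
    s=P(a0-(k+1)*8)-P(a0-k*8);print(round(s@xt,1),round(s@yt,1),end=' | ')
```

```text
24.75 [ 0.5166 -0.175   0.1018] [-5.2049  2.7365 11.6844] 0.056630204694593775 102.40671458069927 Ft -4.4954215864522675 Fr 3.7908211681933057
1.3 7.7 | 0.3 7.8 | -0.8 7.8 | -1.9 7.6 | -2.9 7.2 | -3.9 6.8 | -4.8 6.2 | -5.6 5.4 | -6.3 4.6 | -6.9 3.7 | -7.3 2.7 | -7.6 1.6 | -7.8 0.5 | -7.8 -0.6 | -7.6 -1.6 | -7.3 -2.7 | -6.9 -3.7 | -6.3 -4.6 | -5.6 -5.4 | -4.8 -6.2 | -3.9 -6.8 | -2.9 -7.2 | -1.9 -7.6 | -0.8 -7.8 | 0.3 -7.8 | 1.4 -7.7 | 2.4 -7.4 | 3.4 -7.0 | 4.4 -6.5 | 5.2 -5.8 | 6.0 -5.0 | 6.6 -4.1 | 7.1 -3.2 | 7.5 -2.1 | 7.7 -1.1 | 7.8 0.0 | 7.7 1.1 | 7.5 2.2 | 7.1 3.2 | 6.6 4.1 | 6.0 5.0 | 5.2 5.8 | 4.4 6.5 | 3.4 7.0 | 2.4 7.4 | 1.3 7.7 | 0.3 7.8 | -0.8 7.8 | -1.9 7.6 | -2.9 7.2 | -3.9 6.8 | -4.8 6.2 | -5.6 5.4 | -6.3 4.6 | -6.9 3.7 | -7.3 2.7 | -7.6 1.6 | -7.8 0.5 | -7.8 -0.6 | -7.6 -1.6 |
```

The tangential force settled at -4.5 N, and the knob slowed at about 113°, so the camshaft began to turn there (TCP ≈ (0.507, -0.178)). That also fits the 0.24 rad of play measured from the slot's rear wall. The stroke is complete when the knob gets back to that same point. Turning on, held down.

step_arm(
  moves=[
    {"rx":0,"ry":0,"rz":0,"dx":1.3,"dy":7.7,"dz":0,"gripper":-1},
    {"rx":0,"ry":0,"rz":0,"dx":0.3,"dy":7.8,"dz":0,"gripper":-1},
    {"rx":0,"ry":0,"rz":0,"dx":-0.8,"dy":7.8,"dz":0,"gripper":-1},
    {"rx":0,"ry":0,"rz":0,"dx":-1.9,"dy":7.6,"dz":0,"gripper":-1},
    {"rx":0,"ry":0,"rz":0,"dx":-2.9,"dy":7.2,"dz":0,"gripper":-1},
    {"rx":0,"ry":0,"rz":0,"dx":-3.9,"dy":6.8,"dz":0,"gripper":-1},
    {"rx":0,"ry":0,"rz":0,"dx":-4.8,"dy":6.2,"dz":0,"gripper":-1},
    {"rx":0,"ry":0,"rz":0,"dx":-5.6,"dy":5.4,"dz":0,"gripper":-1},
  ],
)

```text
clock: 25.75
tcp_pos: [0.5729, -0.1951, 0.1019]
orientation: [-2.25, -2.192, -0.002]
contact_force: [-5.0, 2.7, 10.6]
grip_width: 0.0229
gripper_force: 40.0
```

```bash
cat > s.py <<'E'
from h import *
import sys
np.set_printoptions(precision=4,suppress=True)
C=np.array([.5288,-.2303])
o=r.get_obs();T=o['tcp_pos'];d=T[:2]-C;a0=np.degrees(np.arctan2(d[1],d[0]))%360;t=np.array([d[1],-d[0]])/np.hypot(*d);F=o['contact_force'];print(o['clock'],T,F,np.hypot(*d),a0,'Ft',F[:2]@t,'Fr',F[:2]@d/np.hypot(*d))
R=cv2.Rodrigues(o['orientation'])[0];print(R[:,2],o['joints'])
xt=R[:2,0];yt=R[:2,1];st=float(sys.argv[1])
P=lambda a:56*np.array([np.cos(np.radians(a)),np.sin(np.radians(a))])
for k in range(int(sys.argv[2])):
    s=P(a0-(k+1)*st)-P(a0-k*st);print(round(s@xt,1),round(s@yt,1),end=' | ')
E
python3 s.py 8 14
```

```text
25.75 [ 0.5729 -0.1951  0.1019] [-5.0134  2.6777 10.5722] 0.05645520445968544 38.63103483195307 Ft -5.221646244296748 Fr -2.2447095103110604
[ 0.0008  0.0014 -1.    ] [ 0.5283  0.5291 -0.4015  1.8081  0.2621  0.8564 -0.0233]
-6.3 4.6 | -6.9 3.7 | -7.3 2.7 | -7.6 1.6 | -7.8 0.6 | -7.8 -0.5 | -7.6 -1.6 | -7.3 -2.7 | -6.9 -3.7 | -6.3 -4.6 | -5.6 -5.4 | -4.8 -6.1 | -3.9 -6.8 | -2.9 -7.2 |
```

step_arm(
  moves=[
    {"rx":0,"ry":0,"rz":0,"dx":-6.3,"dy":4.6,"dz":0,"gripper":-1},
    {"rx":0,"ry":0,"rz":0,"dx":-6.9,"dy":3.7,"dz":0.5,"gripper":-1},
    {"rx":0,"ry":0,"rz":0,"dx":-7.3,"dy":2.7,"dz":0,"gripper":-1},
    {"rx":0,"ry":0,"rz":0,"dx":-7.6,"dy":1.6,"dz":0,"gripper":-1},
    {"rx":0,"ry":0,"rz":0,"dx":-7.8,"dy":0.6,"dz":0,"gripper":-1},
    {"rx":0,"ry":0,"rz":0,"dx":-7.8,"dy":-0.5,"dz":0,"gripper":-1},
    {"rx":0,"ry":0,"rz":0,"dx":-7.6,"dy":-1.6,"dz":0,"gripper":-1},
    {"rx":0,"ry":0,"rz":0,"dx":-7.3,"dy":-2.7,"dz":0,"gripper":-1},
    {"rx":0,"ry":0,"rz":0,"dx":-6.9,"dy":-3.7,"dz":0,"gripper":-1},
    {"rx":0,"ry":0,"rz":0,"dx":-6.3,"dy":-4.6,"dz":0,"gripper":-1},
    {"rx":0,"ry":0,"rz":0,"dx":-5.6,"dy":-5.4,"dz":0,"gripper":-1},
    {"rx":0,"ry":0,"rz":0,"dx":-4.8,"dy":-6.1,"dz":0,"gripper":-1},
  ],
)

```text
clock: 27.25
tcp_pos: [0.562, -0.2753, 0.102]
orientation: [2.247, 2.192, 0.01]
contact_force: [2.6, 4.7, 7.8]
grip_width: 0.023
gripper_force: 39.5
```

```bash
python3 s.py 8 14
```

```text
27.25 [ 0.562  -0.2753  0.102 ] [2.5956 4.6876 7.7908] 0.055885917297329564 306.45241801042334 Ft -4.872930844211367 Fr -2.2283280637823664
[ 0.0064  0.0027 -1.    ] [ 0.6457  0.5544 -0.3895  1.7614  0.2583  0.8713  0.1177]
-4.4 -6.5 | -3.4 -7.0 | -2.4 -7.4 | -1.3 -7.7 | -0.3 -7.8 | 0.8 -7.8 | 1.9 -7.6 | 2.9 -7.2 | 3.9 -6.8 | 4.8 -6.1 | 5.6 -5.4 | 6.3 -4.6 | 6.9 -3.7 | 7.3 -2.7 |
```

step_arm(
  moves=[
    {"rx":0,"ry":0,"rz":0,"dx":-4.4,"dy":-6.5,"dz":1,"gripper":-1},
    {"rx":0,"ry":0,"rz":0,"dx":-3.4,"dy":-7.0,"dz":0.5,"gripper":-1},
    {"rx":0,"ry":0,"rz":0,"dx":-2.4,"dy":-7.4,"dz":0,"gripper":-1},
    {"rx":0,"ry":0,"rz":0,"dx":-1.3,"dy":-7.7,"dz":0,"gripper":-1},
  ],
)

```text
clock: 27.75
tcp_pos: [0.5346, -0.2863, 0.1015]
orientation: [2.245, 2.19, 0.012]
contact_force: [4.7, 6.1, 11.4]
grip_width: 0.0232
gripper_force: 39.7
```

```bash
python3 s.py 8 14
```

```text
27.75 [ 0.5346 -0.2863  0.1015] [ 4.7447  6.1349 11.4346] 0.056276335314073625 275.8806896312836 Ft -5.3483076871307 Fr -5.61649802780231
[ 0.0094  0.0016 -1.    ] [ 0.6876  0.5265 -0.3923  1.8118  0.2535  0.8447  0.1506]
-0.4 -7.8 | 0.6 -7.8 | 1.7 -7.6 | 2.8 -7.3 | 3.8 -6.9 | 4.7 -6.3 | 5.5 -5.6 | 6.2 -4.7 | 6.8 -3.8 | 7.3 -2.8 | 7.6 -1.8 | 7.8 -0.7 | 7.8 0.4 | 7.7 1.5 |
```

step_arm(
  moves=[
    {"rx":0,"ry":0,"rz":0,"dx":0.6,"dy":-7.8,"dz":0,"gripper":-1},
    {"rx":0,"ry":0,"rz":0,"dx":0.9,"dy":-7.8,"dz":0,"gripper":-1},
    {"rx":0,"ry":0,"rz":0,"dx":1.7,"dy":-7.6,"dz":0,"gripper":-1},
    {"rx":0,"ry":0,"rz":0,"dx":2.8,"dy":-7.3,"dz":0,"gripper":-1},
    {"rx":0,"ry":0,"rz":0,"dx":3.8,"dy":-6.9,"dz":0,"gripper":-1},
    {"rx":0,"ry":0,"rz":0,"dx":4.7,"dy":-6.3,"dz":0,"gripper":-1},
    {"rx":0,"ry":0,"rz":0,"dx":5.5,"dy":-5.6,"dz":0,"gripper":-1},
    {"rx":0,"ry":0,"rz":0,"dx":6.2,"dy":-4.7,"dz":0,"gripper":-1},
  ],
)

```text
clock: 28.75
tcp_pos: [0.4823, -0.2619, 0.1018]
orientation: [2.243, 2.184, 0.011]
contact_force: [5.9, -1.9, 10.4]
grip_width: 0.0229
gripper_force: 39.6
```

```bash
python3 s.py 8 14
```

```text
28.75 [ 0.4823 -0.2619  0.1018] [ 5.8877 -1.9395 10.397 ] 0.056245406276980464 214.19195631788835 Ft -4.912968625934919 Fr -3.780096715900013
[ 0.0121 -0.0027 -0.9999] [ 0.7105  0.4446 -0.407   1.9512  0.2423  0.7803  0.1411]
6.6 -4.1 | 7.2 -3.1 | 7.5 -2.1 | 7.7 -1.0 | 7.8 0.0 | 7.7 1.1 | 7.5 2.2 | 7.1 3.2 | 6.6 4.2 | 6.0 5.1 | 5.2 5.8 | 4.3 6.5 | 3.4 7.0 | 2.4 7.4 |
```

step_arm(
  moves=[
    {"rx":0,"ry":0,"rz":0,"dx":6.8,"dy":-3.6,"dz":0,"gripper":-1},
    {"rx":0,"ry":0,"rz":0,"dx":7.2,"dy":-3.0,"dz":0,"gripper":-1},
    {"rx":0,"ry":0,"rz":0,"dx":7.5,"dy":-2.1,"dz":0,"gripper":-1},
    {"rx":0,"ry":0,"rz":0,"dx":7.7,"dy":-1.0,"dz":0,"gripper":-1},
    {"rx":0,"ry":0,"rz":0,"dx":7.8,"dy":0.0,"dz":0,"gripper":-1},
    {"rx":0,"ry":0,"rz":0,"dx":7.7,"dy":1.1,"dz":0,"gripper":-1},
    {"rx":0,"ry":0,"rz":0,"dx":7.5,"dy":2.2,"dz":0,"gripper":-1},
    {"rx":0,"ry":0,"rz":0,"dx":7.1,"dy":3.2,"dz":0,"gripper":-1},
    {"rx":0,"ry":0,"rz":0,"dx":6.6,"dy":4.2,"dz":0,"gripper":-1},
  ],
)

```text
clock: 29.88
tcp_pos: [0.4825, -0.1973, 0.1013]
orientation: [2.248, 2.184, 0.004]
contact_force: [-0.9, -5.4, 14.9]
grip_width: 0.0229
gripper_force: 40.0
```

```bash
python3 s.py 4 10
```

```text
29.875 [ 0.4825 -0.1973  0.1013] [-0.8934 -5.3649 14.8868] 0.05685240794898547 144.55019543188484 Ft -4.888565452362561 Fr -2.3837676402659573
[ 0.0069 -0.0032 -1.    ] [ 0.616   0.4111 -0.4258  2.0101  0.244   0.7609  0.0163]
3.2 2.3 | 3.0 2.5 | 2.8 2.7 | 2.6 2.9 | 2.4 3.1 | 2.2 3.2 | 2.0 3.4 | 1.7 3.5 | 1.5 3.6 | 1.2 3.7 |
```

step_arm(
  moves=[
    {"rx":0,"ry":0,"rz":0,"dx":3.2,"dy":2.3,"dz":-0.5,"gripper":-1},
    {"rx":0,"ry":0,"rz":0,"dx":3.0,"dy":2.5,"dz":0,"gripper":-1},
    {"rx":0,"ry":0,"rz":0,"dx":2.8,"dy":2.7,"dz":0,"gripper":-1},
    {"rx":0,"ry":0,"rz":0,"dx":2.6,"dy":2.9,"dz":0,"gripper":-1},
    {"rx":0,"ry":0,"rz":0,"dx":2.4,"dy":3.1,"dz":0,"gripper":-1},
    {"rx":0,"ry":0,"rz":0,"dx":2.2,"dy":3.2,"dz":0,"gripper":-1},
    {"rx":0,"ry":0,"rz":0,"dx":0,"dy":0,"dz":0,"gripper":-1},
  ],
)

```text
clock: 30.75
tcp_pos: [0.4993, -0.1814, 0.1014]
orientation: [2.248, 2.186, 0.004]
contact_force: [-0.2, -5.2, 12.9]
grip_width: 0.0231
gripper_force: 39.8
```

```bash
python3 s.py 2 5
```

```text
30.75 [ 0.4993 -0.1814  0.1014] [-0.1842 -5.217  12.9444] 0.05711545390983343 121.09228490727516 Ft -2.85187668806803 Fr -4.37236397779778
[ 0.0062 -0.0025 -1.    ] [ 0.5766  0.4257 -0.4272  1.9866  0.2496  0.7726 -0.0241]
1.0 1.7 | 1.0 1.7 | 0.9 1.7 | 0.8 1.8 | 0.8 1.8 |
```

step_arm(
  moves=[
    {"rx":0,"ry":0,"rz":0,"dx":0.8,"dy":1.8,"dz":0,"gripper":-1},
    {"rx":0,"ry":0,"rz":0,"dx":0.8,"dy":1.8,"dz":0,"gripper":-1},
    {"rx":0,"ry":0,"rz":0,"dx":0.8,"dy":1.8,"dz":0,"gripper":-1},
    {"rx":0,"ry":0,"rz":0,"dx":0,"dy":0,"dz":0,"gripper":-1},
  ],
)

```text
clock: 31.25
tcp_pos: [0.5041, -0.1788, 0.1013]
orientation: [2.249, 2.186, 0.003]
contact_force: [-2.2, -3.6, 12.3]
grip_width: 0.0232
gripper_force: 39.9
```

```bash
python3 s.py 2 5
```

```text
31.25 [ 0.5041 -0.1788  0.1013] [-2.242  -3.5503 12.2599] 0.057070828873372094 115.6314340116975 Ft -3.5571795475042327 Fr -2.231121541471479
[ 0.0049 -0.0021 -1.    ] [ 0.5684  0.4318 -0.4269  1.9773  0.2512  0.7778 -0.0315]
0.9 1.8 | 0.8 1.8 | 0.7 1.8 | 0.7 1.8 | 0.6 1.9 |
```

step_arm(
  moves=[
    {"rx":0,"ry":0,"rz":0,"dx":0.6,"dy":1.3,"dz":0,"gripper":-1},
    {"rx":0,"ry":0,"rz":0,"dx":0.4,"dy":1.0,"dz":0,"gripper":-1},
    {"rx":0,"ry":0,"rz":0,"dx":0,"dy":0,"dz":0,"gripper":-1},
  ],
)

```text
clock: 31.62
tcp_pos: [0.5062, -0.1779, 0.1013]
orientation: [2.249, 2.187, 0.003]
contact_force: [-1.9, -2.4, 14.6]
grip_width: 0.0233
gripper_force: 40.0
```

```bash
python3 s.py 2 5
```

```text
31.625 [ 0.5062 -0.1779  0.1013] [-1.8663 -2.3509 14.5717] 0.05709512614788976 113.32469625715125 Ft -2.6446222422262267 Fr -1.419799667877198
[ 0.0045 -0.002  -1.    ] [ 0.5649  0.4343 -0.4266  1.9733  0.2519  0.78   -0.0346]
0.8 1.8 | 0.7 1.8 | 0.7 1.8 | 0.6 1.9 | 0.5 1.9 |
```

The knob is back at the contact point (113.3°): one full revolution. Backing off 2° into the slot's play to unload the dog, then letting the wheel spring up in a controlled lift and releasing.

step_arm(
  moves=[
    {"rx":0,"ry":0,"rz":0,"dx":-1,"dy":-2.2,"dz":0,"gripper":-1},
    {"rx":0,"ry":0,"rz":0,"dx":-0.4,"dy":-1,"dz":0,"gripper":-1},
    {"rx":0,"ry":0,"rz":0,"dx":0,"dy":0,"dz":-4,"gripper":-1},
    {"rx":0,"ry":0,"rz":0,"dx":0,"dy":0,"dz":-5,"gripper":-1},
    {"rx":0,"ry":0,"rz":0,"dx":0,"dy":0,"dz":-5,"gripper":-1},
    {"rx":0,"ry":0,"rz":0,"dx":0,"dy":0,"dz":-3,"gripper":-1},
    {"rx":0,"ry":0,"rz":0,"dx":0,"dy":0,"dz":0,"gripper":-1},
  ],
)

```text
clock: 32.5
tcp_pos: [0.5029, -0.1795, 0.1172]
orientation: [2.25, 2.186, 0.004]
contact_force: [2.7, -5.0, 2.2]
grip_width: 0.0231
gripper_force: 40.4
```

```bash
python3 s.py 2 1
```

```text
32.5 [ 0.5029 -0.1795  0.1172] [ 2.7019 -5.0369  2.1967] 0.056990821123901886 117.01145124314128 Ft 0.11959244644809468 Fr -5.714561217935377
[ 0.0049 -0.0018 -1.    ] [ 0.5788  0.4081 -0.4351  1.9679  0.2345  0.8087 -0.0157]
0.9 1.7 |
```

step_arm(
  moves=[
    {"rx":0,"ry":0,"rz":0,"dx":0,"dy":0,"dz":0,"gripper":1},
    {"rx":0,"ry":0,"rz":0,"dx":0,"dy":0,"dz":0,"gripper":1},
    {"rx":0,"ry":0,"rz":0,"dx":0,"dy":0,"dz":0,"gripper":1},
    {"rx":0,"ry":0,"rz":0,"dx":0,"dy":0,"dz":0,"gripper":1},
    {"rx":0,"ry":0,"rz":0,"dx":0,"dy":0,"dz":-15,"gripper":1},
    {"rx":0,"ry":0,"rz":0,"dx":0,"dy":0,"dz":-40,"gripper":1},
    {"rx":0,"ry":0,"rz":0,"dx":0,"dy":0,"dz":-50,"gripper":1},
    {"rx":0,"ry":0,"rz":0,"dx":0,"dy":0,"dz":-46,"gripper":1},
    {"rx":0,"ry":0,"rz":0,"dx":-40,"dy":-2,"dz":0,"gripper":1},
    {"rx":0,"ry":0,"rz":0,"dx":-40,"dy":-2,"dz":0,"gripper":1},
    {"rx":0,"ry":0,"rz":0,"dx":-40,"dy":-3,"dz":0,"gripper":1},
    {"rx":0,"ry":0,"rz":0,"dx":0,"dy":0,"dz":0,"gripper":1},
    {"rx":0,"ry":0,"rz":0,"dx":0,"dy":0,"dz":0,"gripper":1},
    {"rx":0,"ry":0,"rz":0,"dx":0,"dy":0,"dz":0,"gripper":1},
  ],
)

```text
clock: 34.25
tcp_pos: [0.4909, -0.2964, 0.2679]
orientation: [2.25, 2.192, 0.001]
contact_force: [0.4, 1.0, -0.6]
grip_width: 0.0857
gripper_force: 0.0
```

Run:
```python
from h import *
np.set_printoptions(precision=4,suppress=True,linewidth=200)
o=r.get_obs();print(o['clock'],o['tcp_pos'],o['contact_force'])
c=r.camera_info('wrist');f=r.grab_frame('wrist');cv2.imwrite('pics/w9.png',f);np.save('w9.npy',[c],allow_pickle=True)
N=np.array([.5467,-.396]);yp=np.array([.104,-.9946])
for fn,cn in(('pics/w8.png','w8.npy'),('pics/w9.png','w9.npy')):
    c=np.load(cn,allow_pickle=True)[0];f=cv2.imread(fn);xp=np.array([-.9946,-.104])
    s=np.arange(-75,-24,1.0)
    v=[]
    for q in s: # profile along the press axis, at height .034 m, mean over 5 mm across
        pr=proj('wrist',[[*(N+yp*q/1000+xp*w/1000),.034] for w in(-2,0,2)],c)
        v.append(np.mean([cv2.getRectSubPix(f,(1,1),tuple(map(float,p))).ravel() for p in pr],0))
    v=np.array(v).astype(int)
    print(fn);print(' '.join(f'{int(a)}:{b[0]},{b[1]},{b[2]}' for a,b in zip(s,v)))
```

```text
34.25 [ 0.4909 -0.2964  0.2679] [ 0.3567  1.009  -0.6152]
pics/w8.png
-75:240,251,235 -74:250,253,250 -73:254,254,254 -72:255,255,255 -71:255,255,255 -70:255,255,255 -69:255,255,255 -68:255,255,255 -67:254,254,255 -66:253,254,254 -65:252,253,254 -64:253,254,255 -63:254,255,255 -62:255,255,255 -61:255,255,255 -60:255,255,255 -59:255,255,255 -58:255,255,255 -57:255,255,255 -56:255,255,255 -55:255,255,255 -54:255,255,255 -53:244,246,247 -52:221,226,227 -51:185,192,190 -50:168,175,172 -49:155,162,159 -48:142,148,145 -47:129,134,132 -46:123,128,127 -45:122,128,127 -44:116,125,127 -43:107,127,139 -42:99,136,163 -41:96,159,203 -40:112,201,236 -39:134,234,253 -38:155,248,254 -37:159,248,254 -36:157,246,254 -35:154,243,253 -34:152,241,253 -33:151,241,253 -32:151,242,253 -31:148,240,253 -30:142,236,252 -29:134,229,249 -28:126,222,247 -27:116,212,245 -26:113,209,247 -25:119,218,250
pics/w9.png
-75:222,248,203 -74:239,251,235 -73:251,253,251 -72:254,254,254 -71:255,255,255 -70:255,255,255 -69:255,255,255 -68:255,255,255 -67:255,255,255 -66:254,254,255 -65:253,254,254 -64:253,254,254 -63:254,254,255 -62:255,255,255 -61:255,255,255 -60:255,255,255 -59:255,255,255 -58:255,255,255 -57:255,255,255 -56:255,255,255 -55:255,255,255 -54:255,255,255 -53:250,250,251 -52:228,231,233 -51:196,202,202 -50:172,180,178 -49:171,179,176 -48:175,183,180 -47:179,187,184 -46:182,190,186 -45:181,189,186 -44:175,182,179 -43:162,168,166 -42:139,144,142 -41:122,126,123 -40:112,116,113 -39:110,114,112 -38:110,114,112 -37:109,114,115 -36:106,117,122 -35:102,122,140 -34:97,131,162 -33:93,140,182 -32:89,148,195 -31:93,166,215 -30:107,197,241 -29:128,228,251 -28:141,243,254 -27:143,243,254 -26:129,231,252 -25:122,224,251
```

The ram front is back where it started (about -51 mm in both profiles), the pin end has gone from about -41 to about -31 mm (home), and nothing touches the press. Handing in.

```bash
python3 -c "
from bench import r
print(r.hand_in())"
```

```text
the job is handed in; nothing more can be done
None
```

The block is in the nest with its pin towards the ram, and I pressed the pin in with one full stroke: the knob came back to where the camshaft began to turn, the ram is back where it started, and the wheel was let up and released. I handed it in at about 34 s; no verdict was shown. My first grasp of the block closed on top of its grip at about 11 N, because the real fingertips sit about 33 mm short of the stated `tcp_to_tips`; the block barely moved and the second grasp held.

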